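Pad and set the short foot of a yarn winder

TASK

The ball winder's near right-hand foot, the screw foot with the red knob, hangs in the air. Lay the loose blue pad flat on the table, centred under that foot, then screw the foot down by its knob until it just touches and lightly holds the pad, a few newtons and no more: do not jam it or jack the winder up. Do not shift the winder, and leave everything else on the table alone.

Things in the scene. Friction and masses are not known exactly. Their poses are not given: they have to be found in the camera images.
- winder: Electric yarn ball winder: cream housing, white winding cone on top, two dark steel cross bars below. Stands loose but steady on the table, about 8 kg. Origin on the table under its middle; z up, y along the bars, x from the near bar (x -110 mm) to the far bar (x +110). Feet at x +-110, y +-165 mm: three plain ones on blue pads fixed to them; the screw foot is at x -110, y -165.
- bar_end (a point): Top of the near bar on the screw foot's axis (winder frame: x -110, y -165, z +33 mm); axes as the winder's, so its -y points outward along the bar. The bar is 36 mm wide, 23 to 33 mm above the table, and ends 18 mm outward of the axis. The housing stays 95 mm or more from the axis; nearer, only the knob stands above the bar.
- foot: Screw foot: black rubber sole (34 mm across), spindle and red knob in one piece. Origin: centre of the sole's underside, z up, 13.4 to 14.5 mm above the table at the start. Clockwise seen from above lowers it, 4 mm a turn, 5 mm travel. Thread drag about 0.04 N m, self-holding. On the pad its load grows by about 3 N per 0.1 rad, the drag by about 0.016 N m per N of load (about 0.01 once it stands still).
- knob (a point): Middle of the red hand knob (44 mm across, 20 mm high, fluted rim, small white mark), on the screw's axis 34.5 mm above the sole's underside, about 49 mm above the table; goes down with the foot; x and y turn with it. Its underside starts 5 to 6 mm above the bar. Pushing the knob down loads the foot too. At about 34 N on the foot the winder starts to lift.
- pad: Loose blue foot pad: hard flat block, 96 mm long (its x), 48 mm wide (its y), 12 mm thick, about 80 g, with a round mark in the middle of its top. Origin at the centre of its underside, z up. Like the pads of the other three feet, which lie lengthwise along the bars.
- button_jar: Bystander: glass jar with a red lid, 68 mm across, 85 mm tall. Origin at the centre of its underside.
- tin: Bystander: round tin, 72 mm across, 60 mm tall. Origin at the centre of its underside.
- cone_green: Bystander: green yarn cone, 84 mm across at the foot, 140 mm tall. Origin at the centre of its underside.
- cone_plum: Bystander: plum yarn cone, 84 mm across at the foot, 140 mm tall. Origin at the centre of its underside.
- tape_case: Bystander: yellow tape measure case, 50 x 50 x 22 mm. Origin at the centre of its underside.
- spanner: Bystander: spanner lying flat, 150 mm long. Origin at the centre of its underside.
- needle_mug: Bystander: blue ceramic cup, 80 mm across, 100 mm tall. Origin at the centre of its underside.

How it is judged:
On the way, in this order (a step that is already met when the one before it is completed fails the run):
1. the pad lies flat on the table under the foot, its middle within 10 mm of the foot's axis, and the foot still clear of it (horizontal distance between pad and foot below 0.01 m and angle between pad's own z axis and vertical below 0.03 rad and height (world z) of pad below 0.003 m and contact force between foot and pad below 0.3 N), for 0.2 s.
2. the foot touches the pad with 1 to 14 N (contact force between foot and pad between 1 and 14 N), for 0.2 s.
At the end, for the whole second after the job is handed in: The pad lies flat on the table with its middle within 10 mm of the foot's axis, the foot rests on it with 1 to 14 N, the winder stands level (within 0.01 rad) and everything is at rest (all of step 2 and horizontal distance between pad and foot below 0.01 m and angle between pad's own z axis and vertical below 0.03 rad and height (world z) of pad below 0.003 m and angle between winder's own z axis and vertical below 0.01 rad and linear speed of each of winder, pad below 0.01 m/s); the robot touches nothing.
It fails at once if the foot is jammed on the pad with more than 25 N (contact force between foot and pad above 25 N).
It fails at once if the winder is shifted by more than 15 mm or tipped by more than 0.02 rad (distance of winder from where it was at the start of the episode above 0.015 m or angle between winder's own z axis and vertical above 0.02 rad).
It fails at once if a bystander is moved by more than 20 mm (distance of any of button_jar, tin, cone_green, cone_plum, tape_case, spanner, needle_mug from where it was at the start of the episode above 0.02 m).
It also fails if it takes over 72 s, if anything falls off the work surface, if the arm or the gripper's body presses on something with over 40 N, if the wrist force passes 120 N, or if a joint passes its speed limit or range.

ROBOT

A 6-joint arm with a two-finger parallel gripper is mounted at the origin on the work surface. World frame = base frame: x ahead of the robot, y to its left, z up, the work surface at z = 0. Lengths are in m, angles in rad, forces in N, time in s.
With the tool pointing down it reaches from about 0.35 to 0.725 m from the base axis. Payload 6 kg.
Tool frame: the origin (TCP) lies between the finger pads; the fingertips stand 14 mm ahead of it and the grasp point (between the pads) lies 5 mm behind it; x points along the fingers, z is the direction in which the jaws open and shut, and the axes are right-handed (so a half turn about x gives the same grasp; the last joint's range is limited). The gripper opens to 85 mm and grips with 20 to 120 N. Pads are 22 mm wide; open, the fingers measure 114 mm over their backs; the gripper's body (76 mm by 85 mm) begins 54 mm behind the grasp point. The pads swing forward as they close: fully open they stand 13 mm farther back than shut.
Start: joints at [1.524, 0.04, 0.085, 0, -1.615, -0.334], TCP at [0.223, 0.557, 0.219] pointing down, gripper open.
Joint ranges: [-2.56, 2.56], [-1.29, 2.01], [-1.08, 1.49], [-3.29, 1.98], [-2.81, -0.18], [-2.99, 2.99]. Speed limits (rad/s): [2.57, 2.57, 3.01, 3.14, 3.14, 3.14].

INTERFACE

Orientations are given as a rotation vector (axis times angle).
In Python, from bench import * gives the robot as it stands.
- The arm moves only by the tool servo_tool, never from a script. Its argument "targets" is a list of rows, each a list of 3 entries, a list of its own where there are three numbers: the turn, a rotation vector about the tool's x, y, z in units of 6 degrees (1.0 is 6 degrees), then the shift along the tool's x, y, z in units of 50 mm (1.0 is 50 mm), then the finger opening in mm, from 0 to 85.4. A call has 1 to 12 rows; each row shifts and turns the pose as measured when the row begins, along the tool's axes as they then stand; what a row does not reach is not made up. A row lasts 1/10 s, in which the tool goes at most 50 mm and 8.59 degrees, less where a joint would pass 70% of its speed; a pose out of reach is approached as far as the arm can. A call is refused whole if a number of a shift passes 1 or a number of a turn 1, either way. A call with a gripper value outside its range is refused whole. The fingers move at their own pace and stop on an object; "newtons" is the grip in N (left out, the last holds). Time passes only in rows, so rows that do not move let the fingers close. It gives the time, the measured TCP pose, the force and the opening at its end, in the units of the state.
- get_obs(): the state, without advancing time (a new reading comes with each control period).
- capture(name): name is "scene" or "top" or "wrist"; returns a dict with "image" (400x640x3 uint8, blue, green, red), "fov_y" (degrees; the focal length in pixels is half the picture's height over the tangent of half this angle, whatever the lens; pixels are square), "cx", "cy" (the principal point, pixels), "xyz" and "attitude" of the camera in the world. Camera axes: x right, y up, looking along -z (the intrinsics and any distortion apply to the point x, -y, -z); pixel columns grow to the right and rows downward; lengths in m; the calibration is good to about 2 mm. A picture is of the moment at which its call begins. There is no depth.
- close_job(): hands the job in, once; it reports no verdict.
The state is a dict: "time": time; "joint_pos": joint angles; "joint_velocities": joint speeds; "joint_torque": joint torques, N m; "tool_pos": TCP position; "eef_rot": TCP orientation; "wrist_force": force on the tool from outside, world axes, zero at the start; "moment": the same for the moment, N m; "grip_width": opening from 0.0 (shut) to 1.0 (fully open).
Only numpy, scipy, OpenCV 4.12 (cv2) and the standard library are available. Lean on these libraries where they do the work, as an engineer would, in place of code of your own. Each camera call takes 0.05 s, during which the arm holds its last target.

## Working session

There is one attempt and no reset: what is moved stays moved. The work goes in short steps, Python scripts to look and compute and a tool call to move; the robot and the scene stay as the last step left them, time stands still between calls to the robot, and variables do not carry over. Pictures are saved under pics/ and viewed, and the job is handed in when it is done.

Besides the shell and the picture viewer there is one more tool, called as name(argument=value, ...), one argument or row to a line, values as JSON. servo_tool: Moves the arm, as the interface text tells. Its arguments: {"type":"object","properties":{"targets":{"type":"array"},"newtons":{"type":"number"}},"required":["targets"]}

```bash
mkdir -p pics; ls
python3 - <<'E'
from bench import *
import cv2
o=get_obs();print(o)
for n in ("scene","top","wrist"):
    c=capture(n);cv2.imwrite(f"pics/{n}0.png",c["image"]);print(n,{k:v for k,v in c.items() if k!="image"})
E
```

```text
pics
{'time': 0.0, 'joint_pos': array([ 1.52370340e+00,  4.08206203e-02,  8.38074706e-02, -4.80164145e-04,
       -1.61549037e+00, -3.33703185e-01]), 'joint_velocities': array([ 0.00118004, -0.00053624, -0.00024635,  0.00133369, -0.00141384,
        0.00062495]), 'joint_torque': array([ 1.46412845e-04, -3.68197274e+01,  3.47409368e+01,  6.93203911e+00,
       -5.45205214e-03,  4.46502099e-06]), 'tool_pos': array([0.22278289, 0.55673018, 0.21756882]), 'eef_rot': array([ 1.48238514,  1.00321861, -1.48490503]), 'wrist_force': array([-0.49012902, -0.23981448,  0.0027752 ]), 'moment': array([0.04097413, 0.05938435, 0.00947107]), 'grip_width': 1.0014799545213804}
scene {'fov_y': 50.356987663058334, 'cx': 317.1346057310362, 'cy': 198.26744473672494, 'xyz': array([ 1.0059147 , -0.34877193,  1.01555572]), 'attitude': array([0.49414423, 0.24601013, 0.90387544])}
top {'fov_y': 56.339330849757985, 'cx': 325.7539643987604, 'cy': 200.16923258699188, 'xyz': array([ 0.31812146, -0.01662859,  1.09546643]), 'attitude': array([ 0.189696  , -0.17748646, -1.47371387])}
wrist {'fov_y': 69.41473274862676, 'cx': 316.2945784290728, 'cy': 195.5269494913505, 'xyz': array([0.28717635, 0.5313074 , 0.37226109]), 'attitude': array([-0.18550416,  0.27160724, -1.93717644])}
```

View pics/scene0.png

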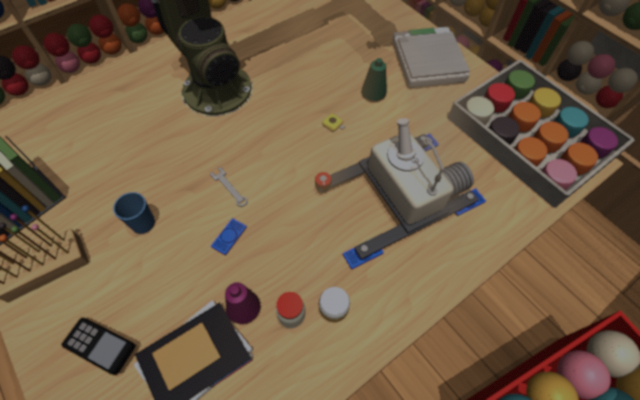

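View pics/top0.png

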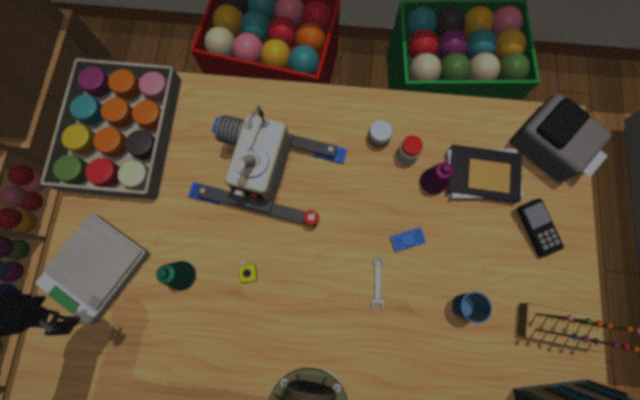

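View pics/wrist0.png

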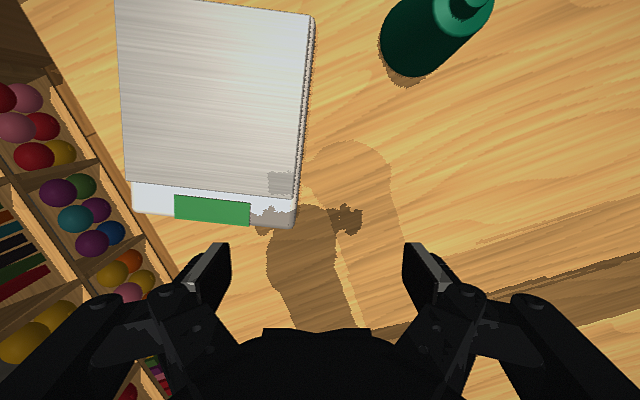

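The top view shows the red knob at about (311,218), the loose blue pad at (408,240), and the near bar running from there to the left foot at (203,190). Next I measure these.

```bash
cat > h.py <<'E'
from bench import *
import cv2, numpy as np
from scipy.spatial.transform import Rotation as R
def ray(c,uv):
    f=c["image"].shape[0]/2/np.tan(np.radians(c["fov_y"])/2)
    d=np.array([(uv[0]-c["cx"])/f,-(uv[1]-c["cy"])/f,-1.0])
    return R.from_rotvec(c["attitude"]).apply(d)
def onz(c,uv,z):
    d=ray(c,uv);return c["xyz"]+d*(z-c["xyz"][2])/d[2]
def proj(c,p):
    f=c["image"].shape[0]/2/np.tan(np.radians(c["fov_y"])/2)
    q=R.from_rotvec(c["attitude"]).inv().apply(np.array(p)-c["xyz"])
    return np.array([c["cx"]+f*q[0]/-q[2],c["cy"]+f*q[1]/q[2]])
def tri(obs):
    A=np.zeros((3,3));b=np.zeros(3)
    for c,uv in obs:
        d=ray(c,uv);d/=np.linalg.norm(d);P=np.eye(3)-np.outer(d,d);A+=P;b+=P@c["xyz"]
    return np.linalg.solve(A,b)
def blobs(c,kind,amin=30):
    h=cv2.cvtColor(c["image"],cv2.COLOR_BGR2HSV)
    if kind=="blue": m=cv2.inRange(h,(105,150,70),(125,255,255))
    if kind=="red": m=cv2.inRange(h,(0,150,110),(8,255,255))|cv2.inRange(h,(172,150,110),(180,255,255))
    n,l,s,ce=cv2.connectedComponentsWithStats(m)
    return [(s[i,4],ce[i],s[i,:4],(l==i).astype(np.uint8)) for i in range(1,n) if s[i,4]>=amin]
E
python3 - <<'E'
from h import *
np.set_printoptions(precision=4,suppress=True)
T=capture("top");S=capture("scene")
for n,c in(("top",T),("scene",S)):
  for k in("blue","red"):
    for a,ce,s,m in blobs(c,k):
      cs,_=cv2.findContours(m,cv2.RETR_EXTERNAL,cv2.CHAIN_APPROX_NONE)
      cc=max(cs,key=len); w=np.array([onz(c,p[0],0.012 if k=="blue" else 0.05)[:2] for p in cc])*1000
      r=cv2.minAreaRect(w.astype(np.float32))
      print(n,k,a,ce,s,"|",np.round(r[0],1),np.round(r[1],1),round(r[2],1))
E
```

```text
top blue 137 [336.0073 155.2628] [315 148  30  14] | [730.3   4.5] [86.6 41.7] 81.2
top blue 82 [194.0854 190.9756] [190 183  12  16] | [573.2 390.8] [36.8 41.5] 81.8
top blue 401 [407.4663 239.2494] [392 229  32  22] | [ 483.3 -243.7] [39.2 88.9] 23.4
top red 158 [281.2848  30.038 ] [272  25  20  11] | [1120.7  196.1] [37.4 61.6] 5.2
top red 458 [262.81    57.8166] [191  27 139  51] | [1070.   258.6] [420. 163.] 81.4
top red 201 [426.1343  42.5373] [416  37  21  13] | [1115.2 -271. ] [44.1 64.2] 5.2
top red 293 [412.2833 144.3754] [403 135  20  19] | [ 765.  -239.9] [58.  56.8] 2.3
top red 511 [ 98.8982 170.3425] [ 86 159  27  24] | [599.2 673.6] [70.7 77. ] 5.2
top red 105 [310.3714 217.6667] [304 210  15  15] | [516.1  41.2] [41.  38.5] 50.1
scene blue 93 [475.1183 200.8925] [462 190  22  22] | [801.6 339.2] [35.6 81.6] 18.9
scene blue 500 [228.034 236.528] [212 220  32  34] | [ 486.2 -245.8] [42.7 89.2] 22.3
scene blue 270 [357.9333 257.3333] [344 249  38  19] | [732.3   2.5] [89.8 41.7] 79.5
scene red 384 [501.224   92.2865] [489  83  26  19] | [588.8 678.2] [75.6 78.2] 41.5
scene red 84 [322.4405 178.7143] [316 173  15  13] | [512.1  43. ] [38.  38.8] 53.2
scene red 526 [289.1844 304.424 ] [277 292  26  26] | [ 738.9 -227. ] [57.8 58.1] 53.1
scene red 953 [559.6621 355.7041] [487 311 153  89] | [1203.5  173.4] [389.3  60. ] 81.5
```

Run:
```python
from h import *
np.set_printoptions(precision=4,suppress=True)
T=capture("top");S=capture("scene");W=capture("wrist");o=get_obs()
M=R.from_rotvec(o["eef_rot"]);print(M.as_matrix())
print("cam in tool",M.inv().apply(W["xyz"]-o["tool_pos"]),"look",M.inv().apply(R.from_rotvec(W["attitude"]).apply([0,0,-1])))
print("knob",tri([(T,(310.4,217.7)),(S,(322.4,178.7))]))
print("pad",tri([(T,(407.5,239.2)),(S,(228,236.5))]))
for z in(0.012,):print(onz(T,(407.5,239.2),z),onz(S,(228,236.5),z))
print("spanner ends",onz(T,(378,259),0),onz(T,(377,308),0),"tape",onz(T,(247,273),0.02),"mug",onz(T,(473,308),.1), "plum",onz(T,(436,180),.05))
```

```text
[[-0.0001  0.9284 -0.3716]
 [-0.0003 -0.3716 -0.9284]
 [-1.      0.      0.0003]]
cam in tool [-0.1545  0.0692 -0.0001] look [ 0.9612 -0.2759 -0.0003]
knob [0.5133 0.041  0.0548]
pad [ 0.4841 -0.2459  0.0067]
[ 0.4837 -0.2438  0.012 ] [ 0.4863 -0.2474  0.012 ]
spanner ends [ 0.42  -0.163  0.   ] [ 0.2829 -0.168   0.    ] tape [0.3458 0.2065 0.02  ] mug [ 0.308  -0.3996  0.1   ] plum [ 0.6589 -0.3122  0.05  ]
```

servo_tool(
  targets=[
    [[0,0,0],[0,0.64,0.76],85],
    [[0,0,0],[0,0.64,0.76],85],
    [[0,0,0],[0,0.64,0.76],85],
    [[0,0,0],[0,0.64,0.76],85],
    [[0,0,0],[0,0.64,0.76],85],
    [[0,0,0],[0,0.64,0.76],85],
    [[0,0,0],[0,0.64,0.76],85],
    [[0,0,0],[0,0.64,0.76],85],
    [[0,0,0],[0,0.64,0.76],85],
    [[0,0,0],[0,0.64,0.76],85],
    [[0,0,0],[0,0.64,0.76],85],
    [[0,0,0],[0,0.64,0.76],85],
  ],
)

```text
time: 1.6
tool_pos: [0.4094, -0.0126, 0.219]
eef_rot: [1.478, 1.007, -1.469]
wrist_force: [2.0, 0.7, 0.1]
grip_width: 0.992
```

servo_tool(
  targets=[
    [[0,0,0],[0,0.62,0.72],85],
    [[0,0,0],[0,0.62,0.72],85],
    [[0,0,0],[0,0.62,0.72],85],
    [[0,0,0],[0,0.62,0.72],85],
    [[0,0,0],[0,0.62,0.72],85],
    [[0,0,0],[0,0.62,0.72],85],
    [[1,0,0],[0,0,0],85],
    [[1,0,0],[0,0,0],85],
    [[1,0,0],[0,0,0],85],
    [[1,0,0],[0,0,0],85],
    [[1,0,0],[0,0,0],85],
    [[1,0,0],[0,0,0],85],
  ],
)

```text
time: 2.8
tool_pos: [0.5058, -0.3026, 0.2159]
eef_rot: [1.922, 0.53, -1.913]
wrist_force: [0.7, 0.0, -0.2]
grip_width: 0.998
```

```bash
cat >> h.py <<'E'
def st():
    o=get_obs();M=R.from_rotvec(o["eef_rot"]);m=M.as_matrix()
    print("t",round(o["time"],2),"p",np.round(o["tool_pos"],4),"zyaw",round(np.degrees(np.arctan2(m[1,2],m[0,2])),1),"x",np.round(m[:,0],3),"F",np.round(o["wrist_force"],2),"M",np.round(o["moment"],3),"g",round(o["grip_width"],3),"j6",round(np.degrees(o["joint_pos"][5]),1))
    return o,M
def rect(c,kind,z,near,rad=0.08):
    out=[]
    for a,ce,s,m in blobs(c,kind,100):
        p=onz(c,ce,z)
        if np.linalg.norm(p[:2]-near)>rad: continue
        cc=max(cv2.findContours(m,cv2.RETR_EXTERNAL,cv2.CHAIN_APPROX_NONE)[0],key=len)
        w=np.array([onz(c,q[0],z)[:2] for q in cc])*1000
        out.append((a,cv2.minAreaRect(w.astype(np.float32))))
    return out
E
python3 - <<'E'
from h import *
o,M=st();W=capture("wrist");cv2.imwrite("pics/w1.png",W["image"])
print(rect(W,"blue",.012,np.array([.485,-.245])))
E
```

```text
t 2.8 p [ 0.5058 -0.3026  0.2159] zyaw -149.1 x [ 0.004  0.002 -1.   ] F [ 0.67  0.04 -0.22] M [-0.059  0.05  -0.076] g 0.998 j6 42.4
[(np.int32(2333), ((483.6705017089844, -245.12481689453125), (46.85000228881836, 96.48638916015625), 22.587141036987305))]
```

View pics/w1.png

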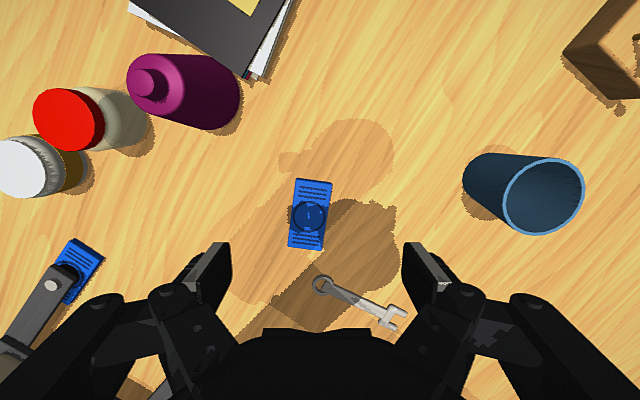

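The wrist view shows the pad at about (310,214), measuring 47x96 mm on the 12 mm plane, which matches the size given. Its centre is (0.4837, -0.2451) and its long axis is at 112.6°. I'll turn, centre on the outer end and go down.

servo_tool(
  targets=[
    [[0.7,0,0],[0,0,0],85],
    [[0.7,0,0],[0,0,0],85],
    [[0,0,0],[0,-0.51,-0.03],85],
    [[0,0,0],[0.7,0,0],75],
    [[0,0,0],[0.7,0,0],75],
    [[0,0,0],[0.7,0,0],75],
    [[0,0,0],[0.5,0,0],75],
    [[0,0,0],[0,0,0],75],
  ],
)

```text
time: 3.65
tool_pos: [0.4986, -0.2775, 0.0835]
eef_rot: [2.011, 0.403, -1.994]
wrist_force: [-1.6, 0.4, -0.1]
grip_width: 0.878
```

Run:
```python
from h import *
o,M=st();W=capture("wrist");cv2.imwrite("pics/w2.png",W["image"])
r=rect(W,"blue",.012,np.array([.485,-.245]));print(r)
m=M.as_matrix()
g=np.array([.4837+.0138,-.2451-.0332,0])
print(M.inv().apply(g-o["tool_pos"])/.05)
```

```text
t 3.65 p [ 0.4986 -0.2775  0.0835] zyaw -157.2 x [ 0.008  0.001 -1.   ] F [-1.58  0.42 -0.13] M [ 0.056  0.114 -0.028] g 0.878 j6 31.9
[(np.int32(5233), ((483.7104187011719, -245.3483123779297), (46.92732620239258, 96.343505859375), 22.49358367919922))]
[1.67011236 0.00250586 0.03979026]
```

View pics/w2.png

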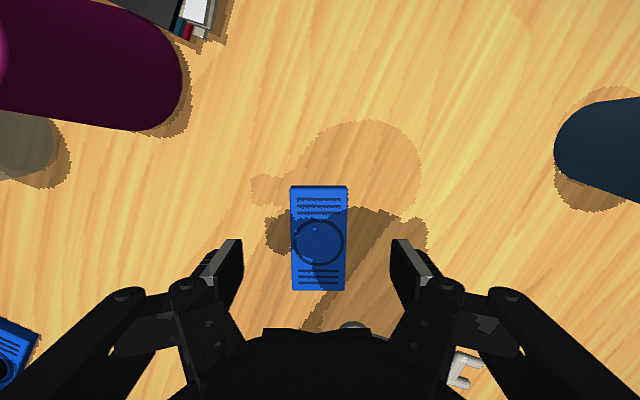

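The pad sits midway between the open fingers, at (320,238). Next I straighten a small tilt and go down.

servo_tool(
  targets=[
    [[0,-0.07,-0.02],[0.4,0,0.04],60],
    [[0,0,0],[0.4,0,0],56],
    [[0,0,0],[0.3,0,0],56],
    [[0,0,0],[0.08,0,0],56],
    [[0,0,0],[0,0,0],56],
    [[0,0,0],[0,0,0],56],
  ],
)

```text
time: 4.3
tool_pos: [0.5031, -0.2814, 0.0339]
eef_rot: [2.01, 0.396, -1.983]
wrist_force: [1.0, -1.2, -0.9]
grip_width: 0.656
```

Run:
```python
from h import *
o,M=st();W=capture("wrist");cv2.imwrite("pics/w3.png",W["image"])
g=np.array([.4837+.0138,-.2453-.0332,0])
print(M.inv().apply(g-o["tool_pos"])/.05, M.inv().apply([0,0,-1]))
```

```text
t 4.3 p [ 0.5031 -0.2814  0.0339] zyaw -157.0 x [ 0.015 -0.007 -1.   ] F [ 0.96 -1.17 -0.93] M [ 0.005  0.077 -0.018] g 0.656 j6 32.0
[ 0.67543574 -0.1047526   0.08748283] [ 0.99986385 -0.01253094  0.0107357 ]
```

View pics/w3.png

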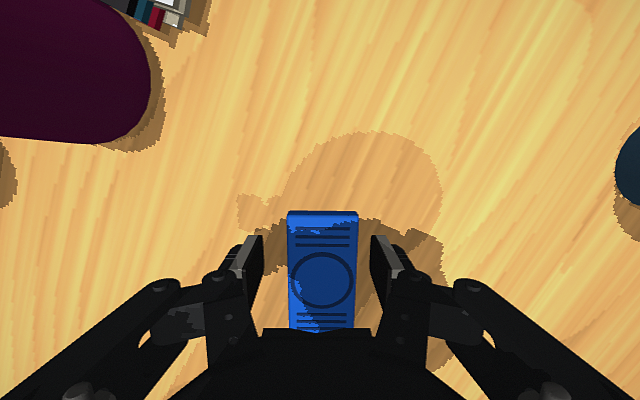

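servo_tool(
  targets=[
    [[0,-0.1,-0.12],[0.04,-0.1,0.08],56],
    [[0,0,0],[0.04,0,0],56],
    [[0,0,0],[0,0,0],56],
  ],
)

```text
time: 4.65
tool_pos: [0.4981, -0.2784, 0.0317]
eef_rot: [2.002, 0.407, -1.998]
wrist_force: [1.1, 0.2, -0.4]
grip_width: 0.659
```

Run:
```python
from h import *
for i in range(3):
  o,M=st();W=capture("wrist")
  g=np.array([.4837+.0138,-.2453-.0332,0])
  print(M.inv().apply(g-o["tool_pos"])/.05, M.inv().apply([0,0,-1]))
```

```text
t 4.65 p [ 0.4981 -0.2784  0.0317] zyaw -157.0 x [ 0.002 -0.    -1.   ] F [ 1.12  0.22 -0.4 ] M [-0.026  0.046  0.025] g 0.659 j6 32.1
[ 0.63315307 -0.0030193   0.01322495] [ 9.99997719e-01 -9.55747148e-04  1.90999310e-03]
t 4.7 p [ 0.4982 -0.2784  0.0318] zyaw -156.9 x [ 0.002 -0.    -1.   ] F [-0.12  0.93 -0.4 ] M [-0.044  0.047 -0.039] g 0.658 j6 32.1
[ 0.63601053 -0.00460565  0.01409384] [ 0.99999739 -0.00112482  0.00199092]
t 4.75 p [ 0.4982 -0.2784  0.0318] zyaw -157.0 x [ 0.002 -0.    -1.   ] F [-0.28  0.05  0.06] M [-0.018  0.055 -0.051] g 0.659 j6 32.1
[ 0.63590135 -0.00512337  0.01445501] [ 0.99999721 -0.00116966  0.0020534 ]
```

servo_tool(
  targets=[
    [[0,-0.02,-0.01],[0.1,0,0.01],56],
    [[0,0,0],[0.1,0,0],56],
    [[0,0,0],[0.08,0,0],56],
    [[0,0,0],[0,0,0],56],
  ],
)

```text
time: 5.2
tool_pos: [0.4974, -0.2786, 0.0161]
eef_rot: [2.0, 0.408, -2.001]
wrist_force: [0.4, 0.7, -0.3]
grip_width: 0.657
```

Run:
```python
from h import *
o,M=st();W=capture("wrist");cv2.imwrite("pics/w4.png",W["image"])
g=np.array([.4837+.0138,-.2453-.0332,0])
print(M.inv().apply(g-o["tool_pos"])/.05, M.inv().apply([0,0,-1]))
```

```text
t 5.2 p [ 0.4974 -0.2786  0.0161] zyaw -157.0 x [-0.001  0.    -1.   ] F [ 0.41  0.67 -0.31] M [ 0.016  0.05  -0.013] g 0.657 j6 32.1
[ 0.322307   -0.00147436 -0.00227702] [ 9.99999695e-01  4.08012747e-04 -6.65813182e-04]
```

View pics/w4.png

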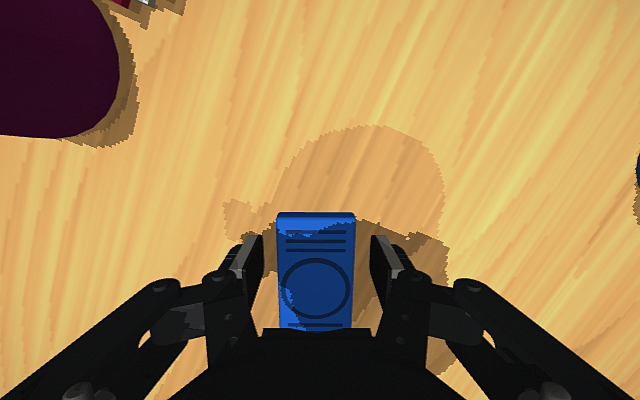

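Run:
```python
from h import *
o,M=st();W=capture("wrist")
for q in ([.014,.011,-.028],[.014,-.011,-.028],[.014,.011,.028],[-.005,.011,.028],[.004,.011,.028],[.004,.012,.024]):print(q,proj(W,o["tool_pos"]+M.apply(q)))
print(rect(W,"blue",.012,np.array([.485,-.245])))
```

```text
t 5.25 p [ 0.4976 -0.2787  0.0165] zyaw -157.0 x [-0. -0. -1.] F [ 0.4   0.11 -0.06] M [-0.013  0.017  0.001] g 0.652 j6 32.1
[0.014, 0.011, -0.028] [270.1953401  211.05800584]
[0.014, -0.011, -0.028] [271.71287973 243.68698319]
[0.014, 0.011, 0.028] [360.9567229  211.06375818]
[-0.005, 0.011, 0.028] [366.0567822  222.30999679]
[0.004, 0.011, 0.028] [363.50320706 216.67905926]
[0.004, 0.012, 0.024] [356.71688261 215.06403738]
[(np.int32(7563), ((486.97747802734375, -253.166259765625), (46.73050308227539, 82.58524322509766), 22.687341690063477))]
```

Run:
```python
import cv2
i=cv2.imread("pics/w4.png")[190:350,190:450];cv2.imwrite("pics/z4.png",cv2.convertScaleAbs(cv2.resize(i,None,fx=3,fy=3,interpolation=cv2.INTER_CUBIC),alpha=1.8,beta=20))
```

```text
(no output)
```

View pics/z4.png

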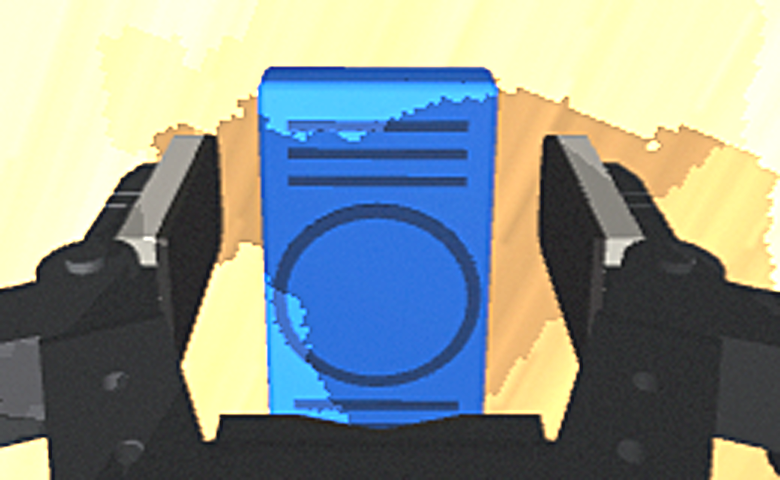

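The fingers look higher in this picture than the tool data imply. The simplest test is to close gently: if the gap stops at about 48 mm, the fingers have the pad.

servo_tool(
  targets=[
    [[0,0,0],[0,0,0],40],
    [[0,0,0],[0,0,0],40],
    [[0,0,0],[0,0,0],40],
    [[0,0,0],[0,0,0],40],
    [[0,0,0],[0,0,0],40],
  ],
  newtons=30,
)

```text
time: 5.8
tool_pos: [0.4983, -0.2789, 0.0177]
eef_rot: [2.001, 0.407, -1.999]
wrist_force: [-0.0, -0.7, 0.1]
grip_width: 0.472
```

Run:
```python
from h import *
o,M=st();W=capture("wrist");S=capture("scene")
i=W["image"][190:350,190:450];cv2.imwrite("pics/z5.png",cv2.convertScaleAbs(cv2.resize(i,None,fx=3,fy=3,interpolation=cv2.INTER_CUBIC),alpha=1.8,beta=20))
i=S["image"][140:300,130:330];cv2.imwrite("pics/s5.png",cv2.convertScaleAbs(cv2.resize(i,None,fx=3,fy=3,interpolation=cv2.INTER_CUBIC),alpha=1.8,beta=20))
```

```text
t 5.8 p [ 0.4983 -0.2789  0.0177] zyaw -156.9 x [ 0.001 -0.001 -1.   ] F [-0.04 -0.7   0.11] M [ 0.004 -0.048  0.014] g 0.472 j6 32.1
```

View pics/z5.png

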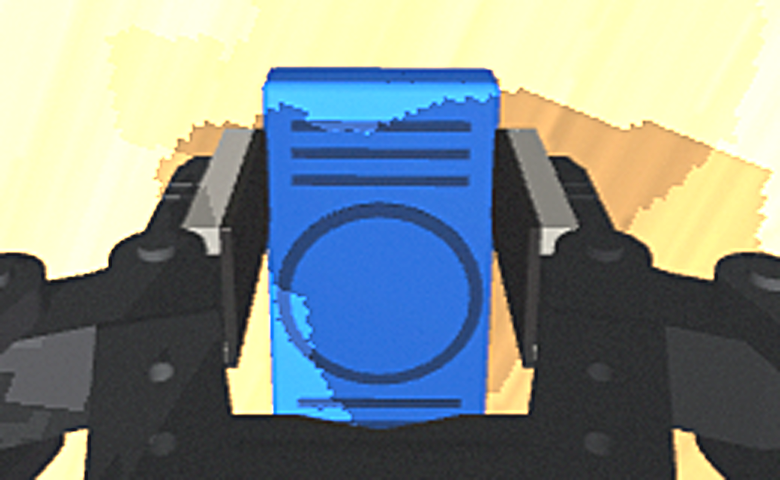

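View pics/s5.png

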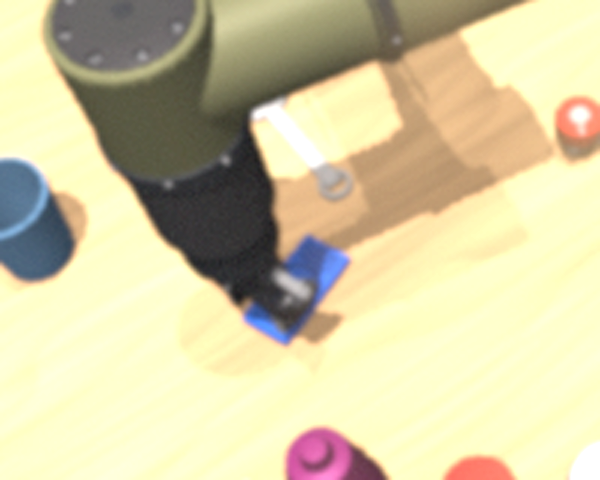

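The gap reached 40 mm, so the tips are still above the pad. I'll reopen and feel downward in small steps.

servo_tool(
  targets=[
    [[0,0,0],[0,0,0],56],
    [[0,0,0],[0,0,0],56],
    [[0,0,0],[0,0,0],56],
    [[0,0,0],[0.1,0,0],56],
    [[0,0,0],[0.06,0,0],56],
    [[0,0,0],[0,0,0],56],
  ],
)

```text
time: 6.5
tool_pos: [0.4982, -0.2789, 0.0088]
eef_rot: [2.001, 0.407, -1.999]
wrist_force: [-0.3, -0.0, 0.5]
grip_width: 0.654
```

Run:
```python
from h import *
o,M=st();W=capture("wrist");o,M=st()
g=np.array([.4837+.0138,-.2453-.0332,0])
print(M.inv().apply(g-o["tool_pos"])/.05, M.inv().apply([0,0,-1]))
i=W["image"][190:350,190:450];cv2.imwrite("pics/z6.png",cv2.convertScaleAbs(cv2.resize(i,None,fx=3,fy=3,interpolation=cv2.INTER_CUBIC),alpha=1.8,beta=20))
```

```text
t 6.5 p [ 0.4982 -0.2789  0.0088] zyaw -156.9 x [ 0.001 -0.001 -1.   ] F [-0.34 -0.02  0.5 ] M [-0.066  0.019 -0.03 ] g 0.654 j6 32.1
t 6.55 p [ 0.4982 -0.2789  0.0089] zyaw -156.9 x [ 0.001 -0.001 -1.   ] F [-0.72 -0.09  0.33] M [-0.002 -0.064  0.061] g 0.652 j6 32.1
[ 0.17896169 -0.01285901  0.01055761] [ 9.99999070e-01 -1.08317144e-03  8.28202115e-04]
```

View pics/z6.png

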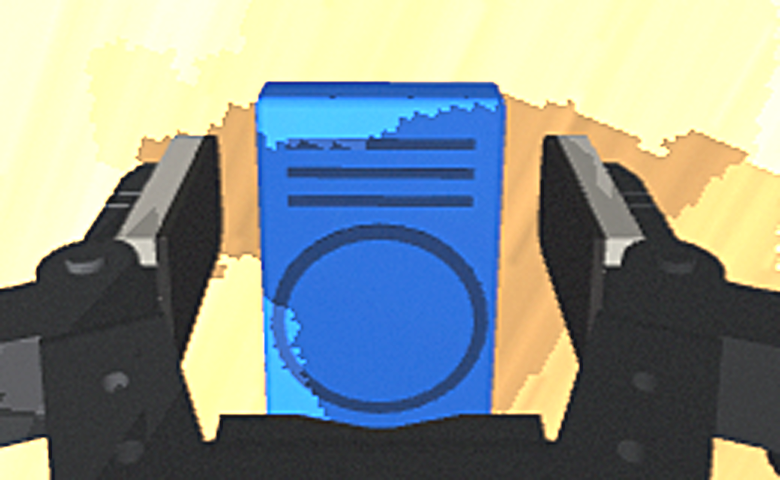

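servo_tool(
  targets=[
    [[0,0,0],[0.06,-0.01,0.01],56],
    [[0,0,0],[0.06,0,0],56],
    [[0,0,0],[0.06,0,0],56],
    [[0,0,0],[0,0,0],56],
  ],
)

```text
time: 6.95
tool_pos: [0.4975, -0.2786, -0.001]
eef_rot: [2.001, 0.407, -1.999]
wrist_force: [-0.2, -0.2, -0.1]
grip_width: 0.656
```

Run:
```python
from h import *
o,M=st();W=capture("wrist");o,M=st()
i=W["image"][190:350,190:450];cv2.imwrite("pics/z7.png",cv2.convertScaleAbs(cv2.resize(i,None,fx=3,fy=3,interpolation=cv2.INTER_CUBIC),alpha=1.8,beta=20))
```

```text
t 6.95 p [ 0.4975 -0.2786 -0.001 ] zyaw -156.9 x [ 0.001 -0.001 -1.   ] F [-0.2  -0.16 -0.12] M [ 0.004 -0.001 -0.051] g 0.656 j6 32.1
t 7.0 p [ 0.4976 -0.2787 -0.0006] zyaw -156.9 x [ 0.001 -0.001 -1.   ] F [ 0.26 -0.7   0.25] M [0.017 0.012 0.005] g 0.658 j6 32.1
```

View pics/z7.png

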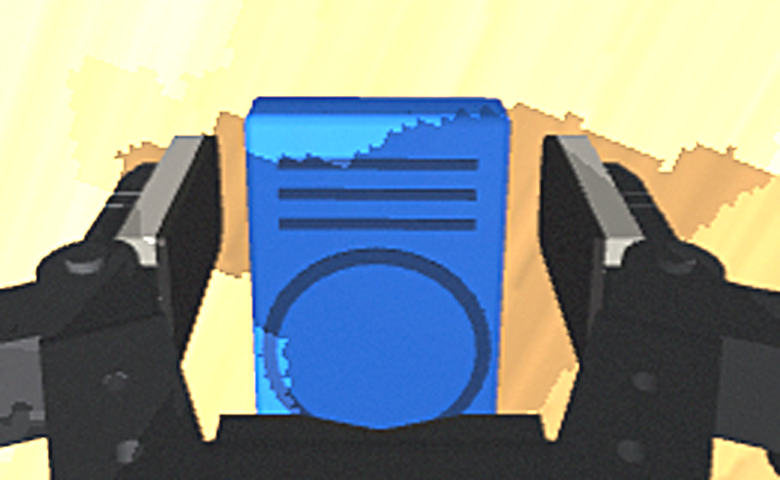

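servo_tool(
  targets=[
    [[0,0,0],[0.06,0,0.0],56],
    [[0,0,0],[0.06,0,0],56],
    [[0,0,0],[0.04,0,0],56],
    [[0,0,0],[0,0,0],56],
  ],
)

```text
time: 7.4
tool_pos: [0.4978, -0.2787, -0.0092]
eef_rot: [2.001, 0.407, -1.998]
wrist_force: [-0.9, -0.6, -0.3]
grip_width: 0.655
```

Run:
```python
from h import *
o,M=st();W=capture("wrist");o,M=st()
g=np.array([.4837+.0138,-.2453-.0332,0])
print(M.inv().apply(g-o["tool_pos"])/.05, M.inv().apply([0,0,-1]))
i=W["image"][190:350,190:450];cv2.imwrite("pics/z8.png",cv2.convertScaleAbs(cv2.resize(i,None,fx=3,fy=3,interpolation=cv2.INTER_CUBIC),alpha=1.8,beta=20))
```

```text
t 7.4 p [ 0.4978 -0.2787 -0.0092] zyaw -156.9 x [ 0.002 -0.001 -1.   ] F [-0.89 -0.58 -0.26] M [-0.021  0.079 -0.066] g 0.655 j6 32.1
t 7.45 p [ 0.4979 -0.2788 -0.009 ] zyaw -156.9 x [ 0.002 -0.001 -1.   ] F [-0.33 -0.19 -0.44] M [0.037 0.006 0.013] g 0.659 j6 32.1
[-0.17923223 -0.00769024  0.00418236] [ 0.99999764 -0.00172421  0.00131939]
```

View pics/z8.png

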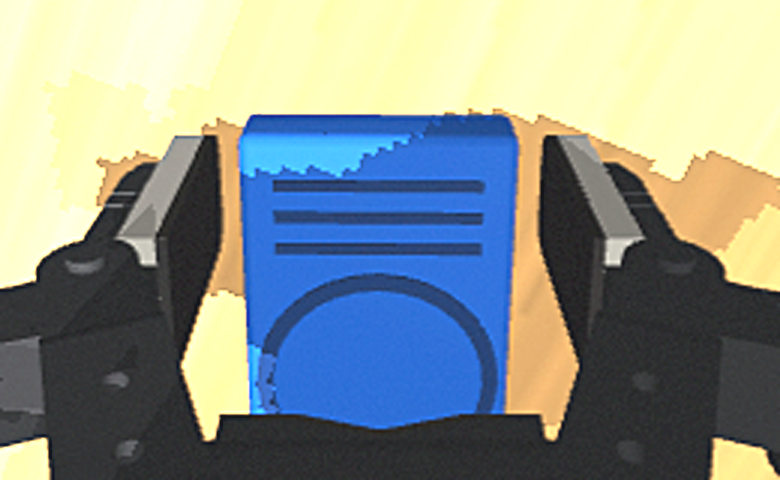

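servo_tool(
  targets=[
    [[0,0,0],[0.06,0,0.0],56],
    [[0,0,0],[0.04,0,0],56],
    [[0,0,0],[0,0,0],56],
    [[0,0,0],[0,0,0],40],
    [[0,0,0],[0,0,0],40],
    [[0,0,0],[0,0,0],40],
    [[0,0,0],[0,0,0],40],
  ],
  newtons=30,
)

```text
time: 8.15
tool_pos: [0.4982, -0.2789, -0.014]
eef_rot: [2.002, 0.406, -1.997]
wrist_force: [0.5, -0.6, -1.2]
grip_width: 0.552
```

Run:
```python
from h import *
o,M=st();W=capture("wrist");o,M=st()
i=W["image"][190:350,190:450];cv2.imwrite("pics/z9.png",cv2.convertScaleAbs(cv2.resize(i,None,fx=3,fy=3,interpolation=cv2.INTER_CUBIC),alpha=1.8,beta=20))
```

```text
t 8.15 p [ 0.4982 -0.2789 -0.014 ] zyaw -156.9 x [ 0.003 -0.001 -1.   ] F [ 0.5  -0.61 -1.18] M [-0.087 -0.041  0.005] g 0.552 j6 32.1
t 8.2 p [ 0.4982 -0.2789 -0.014 ] zyaw -156.9 x [ 0.003 -0.001 -1.   ] F [-0.46 -0.58 -1.28] M [-0.007 -0.032  0.018] g 0.551 j6 32.1
```

View pics/z9.png

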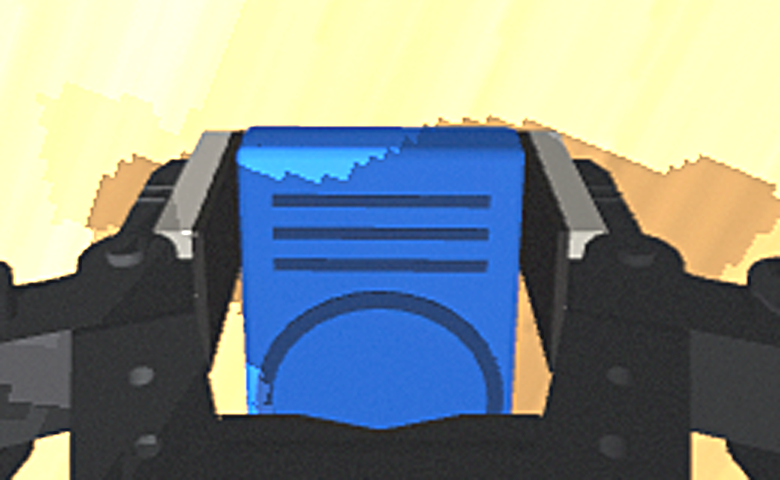

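The fingers stopped at 47 mm on the pad, so it is gripped. The tips sit about 30 mm farther back than the sheet suggests, and I'll allow for that from here on. Now I lift and turn it to the bar's direction.

servo_tool(
  targets=[
    [[0,0,0],[-0.1,0,0.0],40],
    [[0,0,0],[-0.5,0,0],40],
    [[0,0,0],[-0.6,0,0],40],
    [[0,0,0],[-0.6,0,0],40],
    [[0,0,0],[-0.5,0,0],40],
    [[0.9,0,0],[0,0,0],40],
    [[0.9,0,0],[0,0,0],40],
    [[0.9,0,0],[0,0,0],40],
    [[0.9,0,0],[0,0,0],40],
    [[0.9,0,0],[0,0,0],40],
    [[0.9,0,0],[0,0,0],40],
    [[0,0,0],[0,0,0],40],
  ],
  newtons=30,
)

```text
time: 9.4
tool_pos: [0.4968, -0.2787, 0.1092]
eef_rot: [-2.128, 0.199, 2.122]
wrist_force: [-0.4, 1.3, -0.6]
grip_width: 0.551
```

Run:
```python
from h import *
o,M=st();W=capture("wrist");o,M=st()
cv2.imwrite("pics/w10.png",W["image"])
print(M.inv().apply(np.array([.42,.035,.1])-o["tool_pos"])/.05, M.inv().apply([0,0,-1]))
```

```text
t 9.4 p [ 0.4968 -0.2787  0.1092] zyaw 169.4 x [ 0.003 -0.001 -1.   ] F [-0.41  1.31 -0.59] M [-0.013  0.048  0.028] g 0.551 j6 -1.5
t 9.45 p [ 0.4968 -0.2787  0.1092] zyaw 169.5 x [ 0.003 -0.001 -1.   ] F [-0.1  -0.89 -0.78] M [-0.002  0.034  0.017] g 0.554 j6 -1.4
[ 0.17213199 -5.88976879  2.6516194 ] [ 9.99995062e-01 -7.19018042e-04  3.05940467e-03]
```

View pics/w10.png

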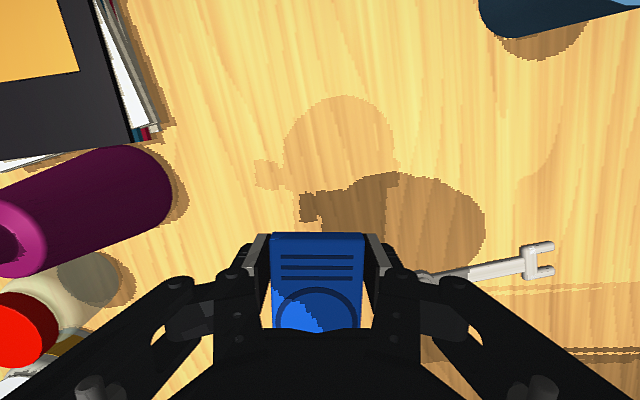

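servo_tool(
  targets=[
    [[0,-0.03,0],[0,-0.85,0.38],40],
    [[0,0,0],[0,-0.85,0.38],40],
    [[0,0,0],[0,-0.85,0.38],40],
    [[0,0,0],[0,-0.85,0.38],40],
    [[0,0,0],[0,-0.85,0.38],40],
    [[0,0,0],[0,-0.85,0.38],40],
    [[0,0,0],[0,-0.85,0.38],40],
    [[0,0,0],[0,0,0],40],
  ],
  newtons=30,
)

```text
time: 10.25
tool_pos: [0.4139, 0.0473, 0.1086]
eef_rot: [-2.134, 0.174, 2.136]
wrist_force: [-1.1, -0.4, -0.6]
grip_width: 0.553
```

Run:
```python
from h import *
o,M=st();W=capture("wrist");o,M=st()
cv2.imwrite("pics/w11.png",W["image"])
for a,ce,s,m in blobs(W,"red",100): print(a,ce,s,onz(W,ce,.055),rect(W,"red",.055,np.array([.514,.042])))
```

```text
t 10.25 p [0.4139 0.0473 0.1086] zyaw 170.6 x [-0.001  0.002 -1.   ] F [-1.12 -0.44 -0.58] M [-0.133  0.058  0.005] g 0.553 j6 -44.0
t 10.3 p [0.4144 0.0454 0.1088] zyaw 170.5 x [-0.     0.001 -1.   ] F [-0.29 -0.36 -0.61] M [-0.135 -0.028  0.076] g 0.552 j6 -43.8
1897 [186.59304164 221.58618872] [157 195  60  55] [0.51352928 0.04197805 0.055     ] [(np.int32(1897), ((513.811767578125, 43.07261657714844), (44.11956024169922, 45.65673828125), 83.16517639160156))]
```

View pics/w11.png

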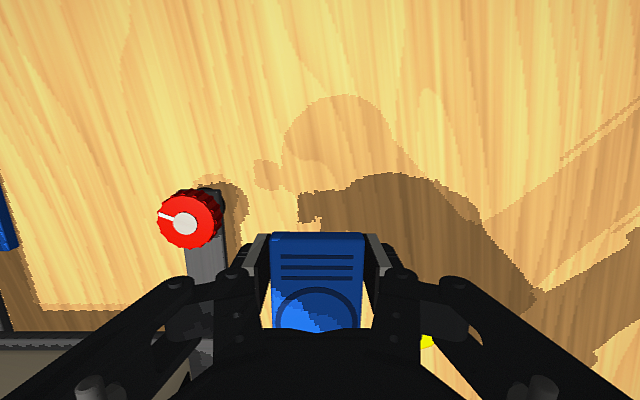

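```bash
python3 - <<'E'
from h import *
W=capture("wrist");o,M=st()
h=cv2.cvtColor(W["image"],cv2.COLOR_BGR2HSV)
m=cv2.inRange(h,(0,0,140),(180,70,255));m[:195]=0;m[255:]=0;m[:,:150]=0;m[:,225:]=0
m2=cv2.morphologyEx(m,cv2.MORPH_OPEN,np.ones((9,9),np.uint8))
n,l,s,ce=cv2.connectedComponentsWithStats(m2);print(s[1:],ce[1:])
for z in(.055,.059,.062):print(z,onz(W,ce[1],z))
g=cv2.cvtColor(W["image"],cv2.COLOR_BGR2GRAY)
for r in(255,265,275):print(r,g[r,170:250:3])
# held pad: top corners
for a,c,s,mm in blobs(W,"blue",1000):
    ys,xs=np.nonzero(mm);print(c,s)
    for r in(245,260,300):print(r,xs[ys==r].min(),xs[ys==r].max())
E
python3 - <<'E'
import cv2
i=cv2.imread("pics/w11.png")[180:340,140:400];cv2.imwrite("pics/z11.png",cv2.convertScaleAbs(cv2.resize(i,None,fx=3,fy=3,interpolation=cv2.INTER_CUBIC),alpha=1.5,beta=20))
E
```

```text
t 10.35 p [0.4148 0.0439 0.1087] zyaw 170.3 x [-0.001  0.    -1.   ] F [ 0.44 -0.25 -0.93] M [-0.109 -0.032 -0.008] g 0.554 j6 -43.8
[[176 216  21  20 374]] [[186.08823529 225.42780749]]
0.055 [0.51536658 0.04299297 0.055     ]
0.059 [0.51319635 0.04171935 0.059     ]
0.062 [0.51156868 0.04076414 0.062     ]
255 [205 211 216 209 215 179 104 104 104 105 105 106 108 107 108 107 105 106
  81  34 110 110  29  14  12  11  72]
265 [196 203 208 213 207 216 100 107 107 104 105 102 107 106 107 105 107 105
 102  21  62  19  21  20  77  70  69]
275 [214 199 216 222 120 186 159 108 104 104 104 102 105 107 104 104  17  19
  18  52  46  50  35  21  21  17  31]
[315.40581214 279.86338869] [269 232  96 101]
245 269 364
260 270 363
300 271 360
```

View pics/z11.png

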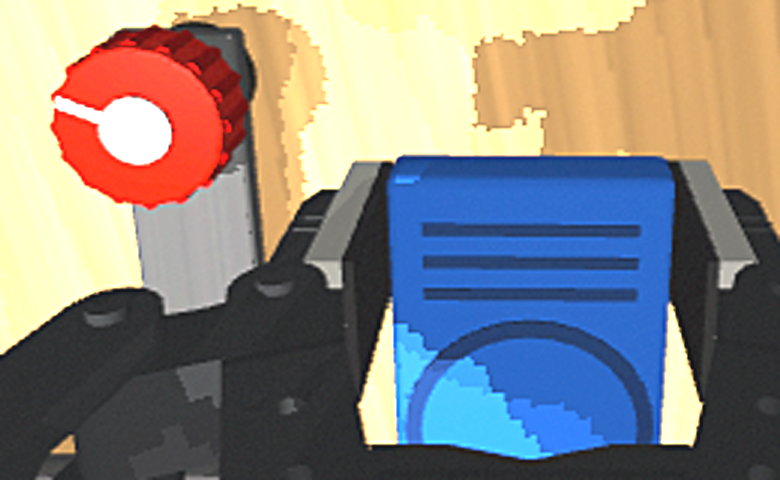

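servo_tool(
  targets=[
    [[0,0,0],[0,0.64,-0.49],40],
    [[0,0,0],[0,0.64,-0.49],40],
    [[0,0,0],[0,0.64,-0.49],40],
    [[0,0,0],[0,0.64,-0.49],40],
    [[0,0,0],[0.4,0,0],40],
    [[0,0,0],[0.6,0,0],40],
    [[0,0,0],[0.6,0,0],40],
    [[0,0,0],[0.4,0,0],40],
    [[0,0,0],[0,0,0],40],
  ],
  newtons=30,
)

```text
time: 11.25
tool_pos: [0.4926, -0.1193, 0.0054]
eef_rot: [-2.131, 0.187, 2.132]
wrist_force: [-0.4, -0.2, -1.4]
grip_width: 0.547
```

```bash
cat >> h.py <<'E'
F=np.array([.5132,.0417])
def goal(out,z,yaw=80.3):
    o,M=st();a=np.radians(yaw-180);y=np.array([np.cos(a),np.sin(a)])
    p=np.r_[F+(.0366+out)*y,z]
    print("to go (units)",np.round(M.inv().apply(p-o["tool_pos"])/.05,3))
    m=M.as_matrix();d=M.inv().apply([0,0,-1]);zy=np.degrees(np.arctan2(m[1,2],m[0,2]))
    dy=(zy-(yaw+90)+180)%360-180
    print("turn (units)",np.round([dy/6,-d[2]/.1047,d[1]/.1047],3))
E
python3 - <<'E'
from h import *
goal(.105,-.012)
E
```

```text
t 11.25 p [ 0.4926 -0.1193  0.0054] zyaw 170.1 x [-0.001 -0.001 -1.   ] F [-0.42 -0.23 -1.4 ] M [-0.053  0.076 -0.045] g 0.547 j6 -19.2
to go (units) [ 0.348 -0.412  0.138]
turn (units) [-0.041  0.005 -0.014]
```

servo_tool(
  targets=[
    [[-0.04,0,0],[0.15,-0.3,0.14],40],
    [[0,0,0],[0.15,0,0],40],
    [[0,0,0],[0.05,0,0],40],
    [[0,0,0],[0,0,0],40],
    [[0,0,0],[0,0,0],40],
  ],
  newtons=30,
)

```text
time: 11.75
tool_pos: [0.49, -0.1085, -0.0087]
eef_rot: [-2.136, 0.188, 2.13]
wrist_force: [-0.3, 0.2, -1.3]
grip_width: 0.553
```

Run:
```python
from h import *
W=capture("wrist");goal(.0,-.014)
cv2.imwrite("pics/w12.png",W["image"])
S=capture("scene");i=S["image"][110:270,200:400];cv2.imwrite("pics/s12.png",cv2.convertScaleAbs(cv2.resize(i,None,fx=4,fy=3.7,interpolation=cv2.INTER_CUBIC),alpha=1.8,beta=20))
st()
```

```text
t 11.8 p [ 0.49   -0.1084 -0.0087] zyaw 170.1 x [ 0.003 -0.004 -1.   ] F [ 0.82 -0.38 -1.08] M [-0.022 -0.067  0.02 ] g 0.557 j6 -20.7
to go (units) [ 0.099 -2.305  0.057]
turn (units) [-0.031 -0.03  -0.03 ]
t 11.85 p [ 0.49   -0.1082 -0.0088] zyaw 170.1 x [ 0.002 -0.004 -1.   ] F [ 0.2  -0.31  0.06] M [-0.038  0.011 -0.055] g 0.547 j6 -20.7
```

View pics/s12.png

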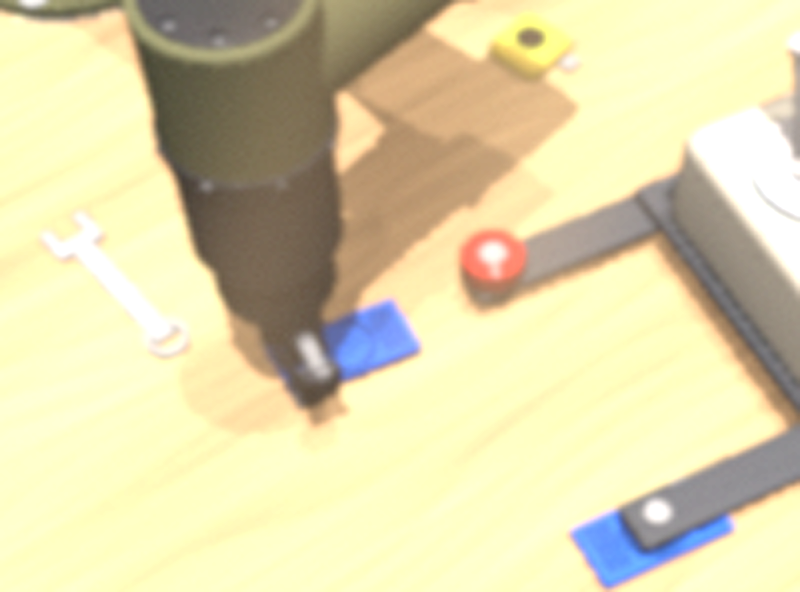

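View pics/w12.png

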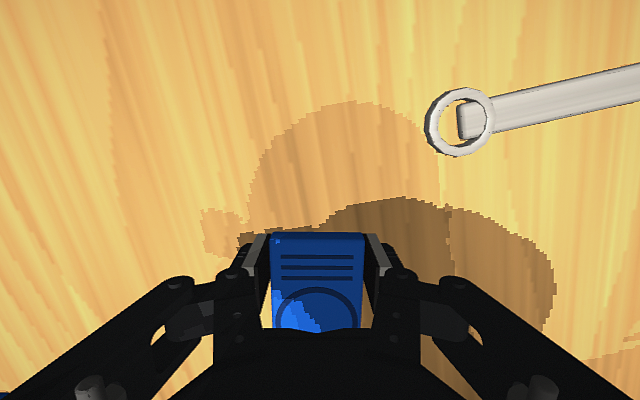

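servo_tool(
  targets=[
    [[-0.03,-0.03,-0.03],[0.06,0,0.05],40],
    [[0,0,0],[0.04,0,0],40],
    [[0,0,0],[0,0,0],40],
    [[0,0,0],[0,0,0],40],
  ],
  newtons=30,
)

```text
time: 12.25
tool_pos: [0.4877, -0.1079, -0.0135]
eef_rot: [-2.134, 0.18, 2.132]
wrist_force: [-0.2, -0.7, -1.7]
grip_width: 0.548
```

Run:
```python
from h import *
W=capture("wrist");goal(.0,-.014);W=capture("wrist");st()
```

```text
t 12.3 p [ 0.4877 -0.1078 -0.0136] zyaw 170.3 x [ 0.001  0.001 -1.   ] F [ 0.16 -0.51 -1.39] M [-0.1    0.025  0.023] g 0.554 j6 -20.3
to go (units) [ 0.01  -2.302 -0.   ]
turn (units) [ 0.003 -0.005  0.007]
t 12.35 p [ 0.4877 -0.1078 -0.0135] zyaw 170.3 x [ 0.001  0.001 -1.   ] F [ 0.42 -0.56 -1.02] M [-0.037 -0.019 -0.02 ] g 0.553 j6 -20.3
```

servo_tool(
  targets=[
    [[0,0,0],[0.02,0,0],40],
    [[0,0,0],[0.01,0,0],40],
    [[0,0,0],[0,0,0],40],
  ],
  newtons=30,
)

```text
time: 12.65
tool_pos: [0.4883, -0.1079, -0.014]
eef_rot: [-2.135, 0.18, 2.131]
wrist_force: [-0.4, 0.8, -1.4]
grip_width: 0.553
```

Run:
```python
from h import *
W=capture("wrist");goal(.0,-.014);W=capture("wrist");st()
```

```text
t 12.7 p [ 0.4883 -0.1079 -0.0141] zyaw 170.3 x [ 0.002  0.    -1.   ] F [-0.65 -0.91  0.66] M [ 0.085  0.247 -0.016] g 0.552 j6 -20.3
to go (units) [ 0.    -2.3    0.011]
turn (units) [ 0.008 -0.017  0.004]
t 12.75 p [ 0.4883 -0.1079 -0.014 ] zyaw 170.3 x [ 0.002  0.    -1.   ] F [-0.48  0.38  1.42] M [ 0.023  0.088 -0.012] g 0.554 j6 -20.3
```

servo_tool(
  targets=[
    [[0,-0.01,0],[0,-0.3,0.01],40],
    [[0,0,0],[0,-0.3,0],40],
    [[0,0,0],[0,-0.25,0],40],
    [[0,0,0],[0,0,0],40],
    [[0,0,0],[0,0,0],40],
  ],
  newtons=30,
)

```text
time: 13.25
tool_pos: [0.4955, -0.0649, -0.014]
eef_rot: [-2.135, 0.181, 2.132]
wrist_force: [-0.2, -0.5, 0.7]
grip_width: 0.552
```

Run:
```python
from h import *
W=capture("wrist");goal(.0,-.014);W=capture("wrist");st()
```

```text
t 13.3 p [ 0.4955 -0.0649 -0.014 ] zyaw 170.3 x [ 0.002 -0.    -1.   ] F [-0.18  1.67  1.21] M [0.159 0.002 0.016] g 0.553 j6 -25.4
to go (units) [-0.   -1.43  0.01]
turn (units) [-0.    -0.015  0.001]
t 13.35 p [ 0.4955 -0.065  -0.014 ] zyaw 170.3 x [ 0.002 -0.    -1.   ] F [-0.05  0.69  0.57] M [ 0.185 -0.035  0.005] g 0.55 j6 -25.4
```

servo_tool(
  targets=[
    [[0,-0.01,0],[0,-0.15,0.01],40],
    [[0,0,0],[0,-0.15,0],40],
    [[0,0,0],[0,-0.15,0],40],
    [[0,0,0],[0,-0.15,0],40],
    [[0,0,0],[0,0,0],40],
  ],
  newtons=30,
)

```text
time: 13.85
tool_pos: [0.5003, -0.0338, -0.014]
eef_rot: [-2.133, 0.183, 2.131]
wrist_force: [0.2, 0.6, -0.1]
grip_width: 0.553
```

Run:
```python
from h import *
S=capture("scene");goal(.0,-.014);W=capture("wrist");st()
i=S["image"][110:270,200:400];cv2.imwrite("pics/s13.png",cv2.convertScaleAbs(cv2.resize(i,None,fx=4,fy=3.7,interpolation=cv2.INTER_CUBIC),alpha=1.8,beta=20))
```

```text
t 13.9 p [ 0.5003 -0.0341 -0.014 ] zyaw 170.2 x [ 0.001 -0.    -1.   ] F [ 0.16  1.57 -0.02] M [ 0.182 -0.058 -0.006] g 0.552 j6 -29.0
to go (units) [-0.    -0.805  0.003]
turn (units) [-0.019 -0.005 -0.   ]
t 13.95 p [ 0.5002 -0.0343 -0.014 ] zyaw 170.2 x [ 0. -0. -1.] F [1.04 0.32 0.4 ] M [ 0.176 -0.004  0.007] g 0.552 j6 -29.0
```

View pics/s13.png

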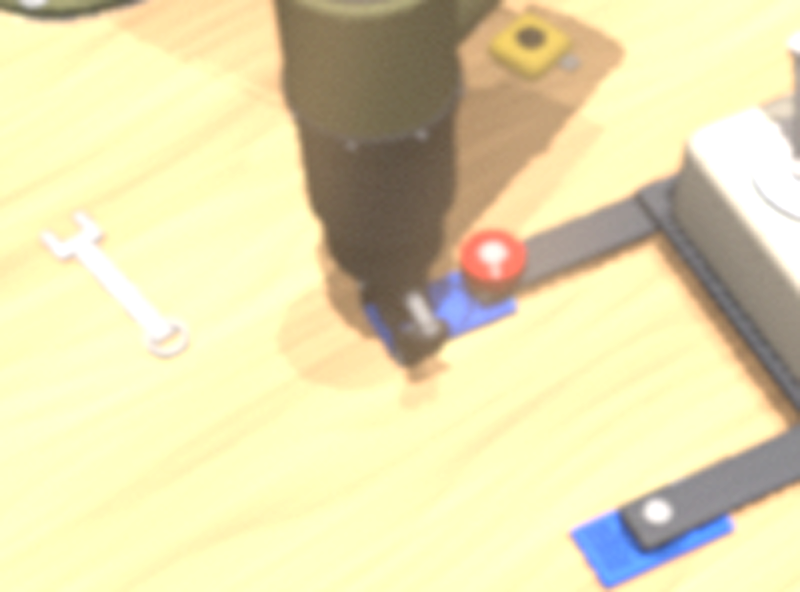

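servo_tool(
  targets=[
    [[-0.02,0,0],[0,-0.15,0],40],
    [[0,0,0],[0,-0.15,0],40],
    [[0,0,0],[0,-0.12,0],40],
    [[0,0,0],[0,0,0],40],
  ],
  newtons=30,
)

```text
time: 14.35
tool_pos: [0.504, -0.0123, -0.014]
eef_rot: [-2.133, 0.182, 2.132]
wrist_force: [0.9, 0.2, 0.2]
grip_width: 0.545
```

Run:
```python
from h import *
S=capture("scene");goal(.0,-.014);W=capture("wrist");st()
i=S["image"][110:270,200:400];cv2.imwrite("pics/s14.png",cv2.convertScaleAbs(cv2.resize(i,None,fx=4,fy=3.7,interpolation=cv2.INTER_CUBIC),alpha=1.8,beta=20))
```

```text
t 14.4 p [ 0.504  -0.0124 -0.014 ] zyaw 170.3 x [ 0. -0. -1.] F [0.19 1.39 0.1 ] M [ 0.183 -0.098 -0.001] g 0.553 j6 -31.3
to go (units) [-0.    -0.366  0.001]
turn (units) [-0.006 -0.004 -0.002]
t 14.45 p [ 0.5039 -0.0127 -0.014 ] zyaw 170.3 x [ 0. -0. -1.] F [0.84 0.97 0.87] M [ 0.143 -0.063  0.038] g 0.552 j6 -31.3
```

View pics/s14.png

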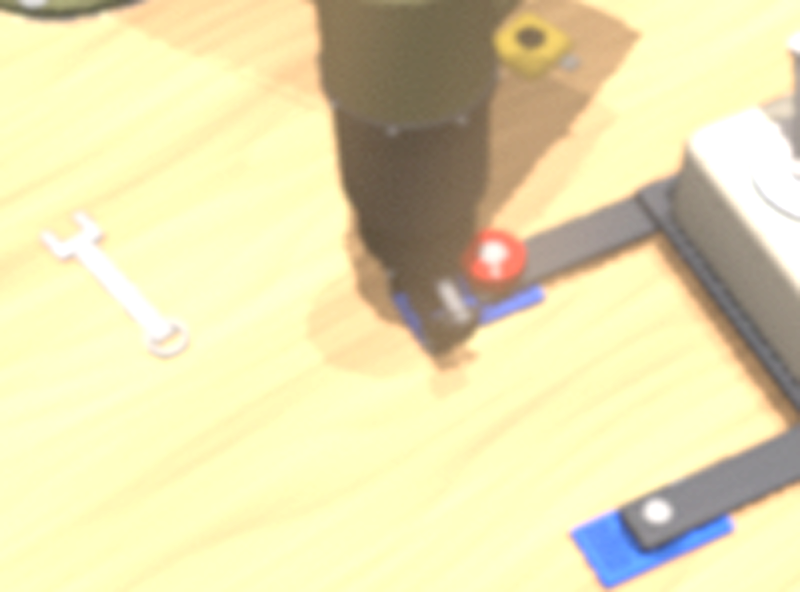

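servo_tool(
  targets=[
    [[0,0,0],[0,-0.12,0],40],
    [[0,0,0],[0,-0.12,0],40],
    [[0,0,0],[0,-0.11,0],40],
    [[0,0,0],[0,0,0],40],
  ],
  newtons=30,
)

```text
time: 14.85
tool_pos: [0.507, 0.0056, -0.014]
eef_rot: [-2.133, 0.183, 2.132]
wrist_force: [0.5, 0.4, 0.2]
grip_width: 0.555
```

Run:
```python
from h import *
S=capture("scene");goal(.0,-.014);W=capture("wrist");st()
cv2.imwrite("pics/w15.png",W["image"])
i=S["image"][110:270,200:400];cv2.imwrite("pics/s15.png",cv2.convertScaleAbs(cv2.resize(i,None,fx=4,fy=3.7,interpolation=cv2.INTER_CUBIC),alpha=1.8,beta=20))
```

```text
t 14.9 p [ 0.507   0.0055 -0.014 ] zyaw 170.2 x [ 0. -0. -1.] F [0.14 0.64 0.  ] M [ 0.201 -0.111  0.012] g 0.553 j6 -33.2
to go (units) [-0.    -0.003 -0.   ]
turn (units) [-0.015 -0.003 -0.004]
t 14.95 p [ 0.507   0.0052 -0.014 ] zyaw 170.2 x [ 0.    -0.001 -1.   ] F [-0.49  0.85  0.77] M [ 0.138 -0.041  0.051] g 0.551 j6 -33.2
```

View pics/s15.png

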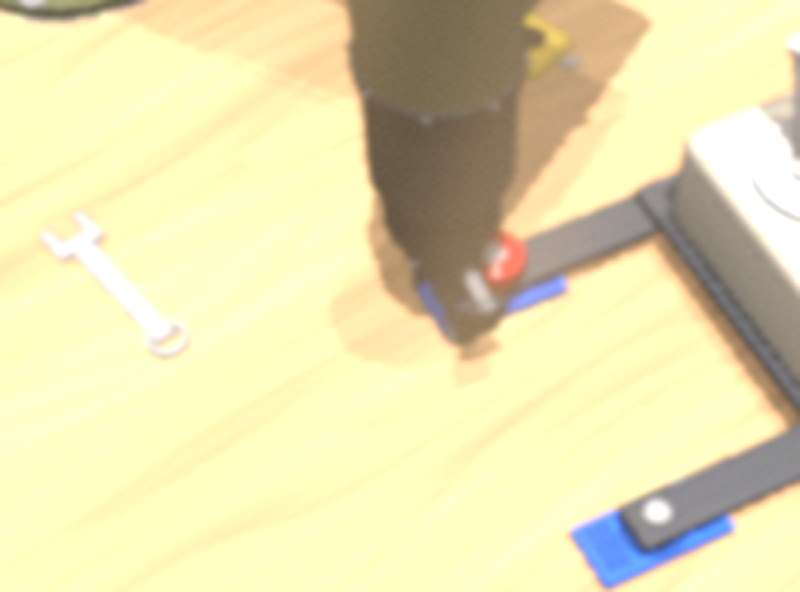

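View pics/w15.png

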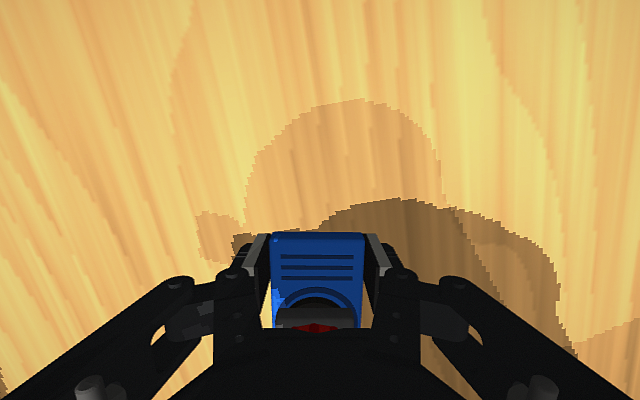

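servo_tool(
  targets=[
    [[0,0,0],[0,0,0],62],
    [[0,0,0],[0,0,0],62],
    [[0,0,0],[0,0,0],62],
    [[0,0,0],[-0.2,0,0],62],
    [[0,0,0],[-0.6,0,0],62],
    [[0,0,0],[-0.8,0,0],85],
    [[0,0,0],[-0.8,0,0],85],
    [[0,0,0],[0,0,0],85],
  ],
)

```text
time: 15.75
tool_pos: [0.5057, 0.0036, 0.1119]
eef_rot: [-2.13, 0.187, 2.135]
wrist_force: [1.0, -0.3, -0.2]
grip_width: 0.994
```

Run:
```python
from h import *
W=capture("wrist");st();cv2.imwrite("pics/w16.png",W["image"])
```

```text
t 15.8 p [0.5045 0.0038 0.109 ] zyaw 170.1 x [-0.006 -0.002 -1.   ] F [-0.03 -0.12 -0.09] M [ 0.016 -0.016 -0.006] g 0.999 j6 -33.2
```

View pics/w16.png

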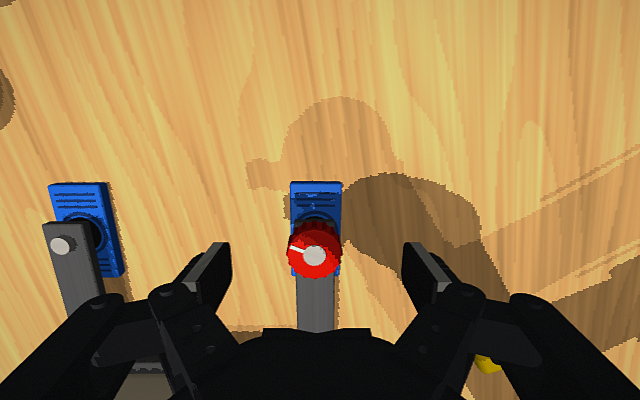

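```bash
cat >> h.py <<'E'
def knob(W,z=.059,win=None):
    R_=[b for b in blobs(W,"red",400)]
    b=min(R_,key=lambda b:np.linalg.norm(onz(W,b[1],z)[:2]-F));x,y,w,h_=b[2]
    h=cv2.cvtColor(W["image"],cv2.COLOR_BGR2HSV)
    m=np.zeros(h.shape[:2],np.uint8);m[y:y+h_,x:x+w]=cv2.inRange(h,(0,0,130),(180,80,255))[y:y+h_,x:x+w]
    m2=cv2.morphologyEx(m,cv2.MORPH_OPEN,cv2.getStructuringElement(cv2.MORPH_ELLIPSE,(9,9)))
    n,l,s,ce=cv2.connectedComponentsWithStats(m2)
    k=1+np.argmax(s[1:,4]);c=ce[k];p=onz(W,c,z)
    # mark: white outside the dot within red
    q=cv2.subtract(m,cv2.dilate((l==k).astype(np.uint8)*255,np.ones((5,5),np.uint8)))
    cc=max(cv2.findContours(b[3],cv2.RETR_EXTERNAL,cv2.CHAIN_APPROX_NONE)[0],key=len)
    hull=np.zeros_like(m);cv2.fillPoly(hull,[cv2.convexHull(cc)],255);hull=cv2.erode(hull,np.ones((3,3),np.uint8))
    ys,xs=np.nonzero(q&hull)
    ang=None
    if len(xs)>3:
        v=np.mean([onz(W,(a,b_),z)[:2]-p[:2] for a,b_ in zip(xs,ys)],0);ang=np.degrees(np.arctan2(v[1],v[0]))
    return c,p,ang,len(xs)
E
python3 - <<'E'
from h import *
W=capture("wrist");o,M=st();W=capture("wrist");o,M=st()
print("knob",knob(W))
b=[b for b in blobs(W,"blue",300)]
for a,c,s,m in b:
    if abs(c[0]-315)<60:
        ys,xs=np.nonzero(m);print(s)
        for r in (s[1]+6,s[1]+12,s[1]+18,s[1]+24,s[1]+80,s[1]+88):
            x=xs[ys==r]
            if len(x):print(r,x.min(),x.max(),onz(W,(x.min(),r),.012)[:2],onz(W,(x.max(),r),.012)[:2])
        a_=np.radians(-99.7);yv=np.array([np.cos(a_),np.sin(a_)])
        for r in range(s[1],s[1]+7):print(r,(onz(W,(316,r),.012)[:2]-F)@yv)
E
```

```text
t 15.85 p [0.5034 0.0037 0.1065] zyaw 170.1 x [-0.01  -0.003 -1.   ] F [ 0.58  0.56 -0.21] M [-0.047 -0.032 -0.035] g 0.993 j6 -33.2
t 15.9 p [0.5025 0.0036 0.1048] zyaw 170.1 x [-0.012 -0.003 -1.   ] F [-0.12 -0.29 -0.24] M [-0.016  0.039 -0.   ] g 0.993 j6 -33.2
knob (array([310.40055249, 258.83977901]), array([0.51346685, 0.04170987, 0.059     ]), np.float64(-30.913839922889295), 24)
[286 183  53  55]
189 286 337 [ 0.52757399 -0.00529518] [0.4828069  0.00262413]
195 286 338 [5.28683615e-01 1.45692148e-04] [0.48277104 0.00827746]
201 286 337 [0.52980633 0.00565074] [0.4845141  0.01368244]
207 286 337 [0.53094236 0.01122112] [0.48538292 0.01931017]
183 0.04923872796596904
184 0.048327813864083254
185 0.04741513491149304
186 0.04650068597425953
187 0.045584461898511716
188 0.04466645751034965
189 0.04374666761574704
```

The pad's outer edge is 48 mm outward of the axis and its sideways offset is about 1 mm, so it is centred under the foot. The knob's axis again measures (0.5134, 0.0417). Now I wind the wrist back so the knob can be turned clockwise.

servo_tool(
  targets=[
    [[-1,0,0],[-0.3,0,0],85],
    [[-1,0,0],[0,0,0],85],
    [[-1,0,0],[0,0,0],85],
    [[-1,0,0],[0,0,0],85],
    [[-1,0,0],[0,0,0],85],
    [[-1,0,0],[0,0,0],85],
    [[-1,0,0],[0,0,0],85],
    [[-1,0,0],[0,0,0],85],
    [[-1,0,0],[0,0,0],85],
    [[-1,0,0],[0,0,0],85],
    [[-1,0,0],[0,0,0],85],
    [[-1,0,0],[0,0,0],85],
  ],
)

```text
time: 17.1
tool_pos: [0.4934, 0.001, 0.1028]
eef_rot: [1.489, 0.983, -1.565]
wrist_force: [0.2, 0.1, -0.6]
grip_width: 0.995
```

servo_tool(
  targets=[
    [[-1,0,0],[0,0,0],85],
    [[-1,0,0],[0,0,0],85],
    [[-1,0,0],[0,0,0],85],
    [[-1,0,0],[0,0,0],85],
    [[-1,0,0],[0,0,0],85],
    [[-1,0,0],[0,0,0],85],
    [[0,0,0],[0,0,0],85],
  ],
)

```text
time: 17.8
tool_pos: [0.4875, -0.0007, 0.0923]
eef_rot: [1.01, 1.343, -1.095]
wrist_force: [0.7, -0.3, 0.0]
grip_width: 0.998
```

```bash
cat >> h.py <<'E'
def kgoal(z,f=F):
    o,M=st();d=M.inv().apply([0,0,-1])
    print("to go",np.round(M.inv().apply(np.r_[f,z]-o["tool_pos"])/.05,3),"turn",np.round([-d[2]/.1047,d[1]/.1047],3))
E
python3 - <<'E'
from h import *
W=capture("wrist");kgoal(.1);print(knob(W));cv2.imwrite("pics/w17.png",W["image"])
E
```

```text
t 17.85 p [ 0.4874 -0.0006  0.0922] zyaw -77.7 x [-0.061 -0.016 -0.998] F [-0.04 -0.01 -0.19] M [ 0.061 -0.142 -0.054] g 0.995 j6 79.1
to go [-0.202  0.673 -0.717] turn [0.027 0.604]
(array([261.95008606, 165.00860585]), array([0.51376495, 0.04171824, 0.059     ]), np.float64(-31.75470240140558), 70)
```

View pics/w17.png

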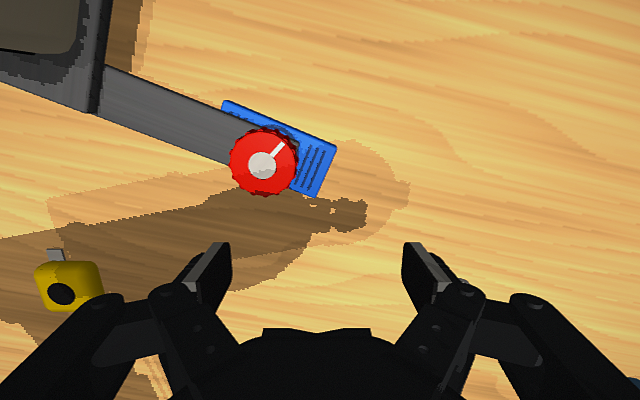

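servo_tool(
  targets=[
    [[0,0.03,0.6],[-0.2,0,0],85],
    [[0,0,0],[0,0.34,-0.36],85],
    [[0,0,0],[0,0.34,-0.36],85],
    [[0,0,0],[0,0,0],85],
  ],
)

```text
time: 18.25
tool_pos: [0.5131, 0.042, 0.1004]
eef_rot: [1.059, 1.299, -1.061]
wrist_force: [0.0, -0.0, -0.6]
grip_width: 0.992
```

Run:
```python
from h import *
W=capture("wrist");W=capture("wrist");kgoal(.06);print(knob(W));cv2.imwrite("pics/w18.png",W["image"])
```

```text
t 18.35 p [0.5123 0.0408 0.1002] zyaw -78.5 x [-0.002 -0.    -1.   ] F [ 0.24  0.18 -0.27] M [0.031 0.044 0.034] g 1.0 j6 74.5
to go [ 0.804  0.024 -0.015] turn [0.    0.022]
(array([316.6888361 , 210.55106888]), array([0.51440507, 0.04190271, 0.059     ]), np.float64(-33.14584249774438), 46)
```

View pics/w18.png

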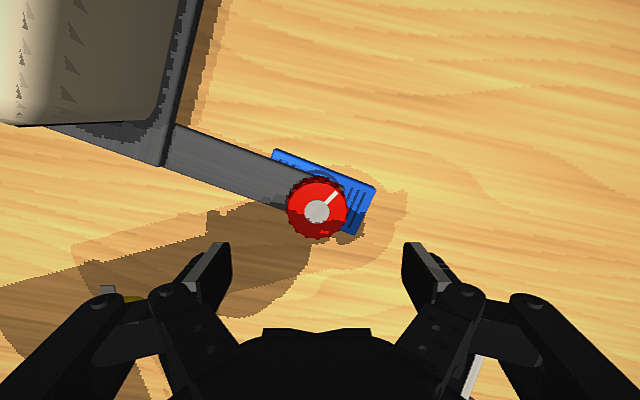

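servo_tool(
  targets=[
    [[0,0,0.02],[0.4,0.035,-0.015],85],
    [[0,0,0],[0.5,0,0],70],
    [[0,0,0],[0.35,0,0],60],
    [[0,0,0],[0,0,0],60],
    [[0,0,0],[0,0,0],60],
  ],
)

```text
time: 18.85
tool_pos: [0.5126, 0.039, 0.036]
eef_rot: [1.065, 1.294, -1.067]
wrist_force: [-0.2, 0.7, 0.5]
grip_width: 0.701
```

```bash
sed -i 's/^F=.*/F=np.array([.5139,.0418])/' h.py
python3 - <<'E'
from h import *
W=capture("wrist");W=capture("wrist");kgoal(.0245);print(knob(W,.058))
i=W["image"][140:350,170:470];cv2.imwrite("pics/z19.png",cv2.convertScaleAbs(cv2.resize(i,None,fx=2.6,fy=2.6,interpolation=cv2.INTER_CUBIC),alpha=1.8,beta=20))
E
```

```text
t 18.95 p [0.5129 0.0393 0.0363] zyaw -78.9 x [ 0. -0. -1.] F [-0.07 -0.2   0.46] M [ 0.005 -0.016 -0.036] g 0.703 j6 74.2
to go [ 0.237  0.029 -0.046] turn [ 0.004 -0.001]Traceback (most recent call last):
  File "<stdin>", line 2, in <module>
  File "h.py", line 53, in knob
    k=1+np.argmax(s[1:,4]);c=ce[k];p=onz(W,c,z)
        ~~~~~~~~~^^^^^^^^^
    return _wrapfunc(a, 'argmax', axis=axis, out=out, **kwds)
    return bound(*args, **kwds)
ValueError: attempt to get argmax of an empty sequence
```

Run:
```python
from h import *
W=capture("wrist")
i=W["image"][140:350,170:470];cv2.imwrite("pics/z19.png",cv2.convertScaleAbs(cv2.resize(i,None,fx=2.6,fy=2.6,interpolation=cv2.INTER_CUBIC),alpha=1.8,beta=20))
```

```text
(no output)
```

View pics/z19.png

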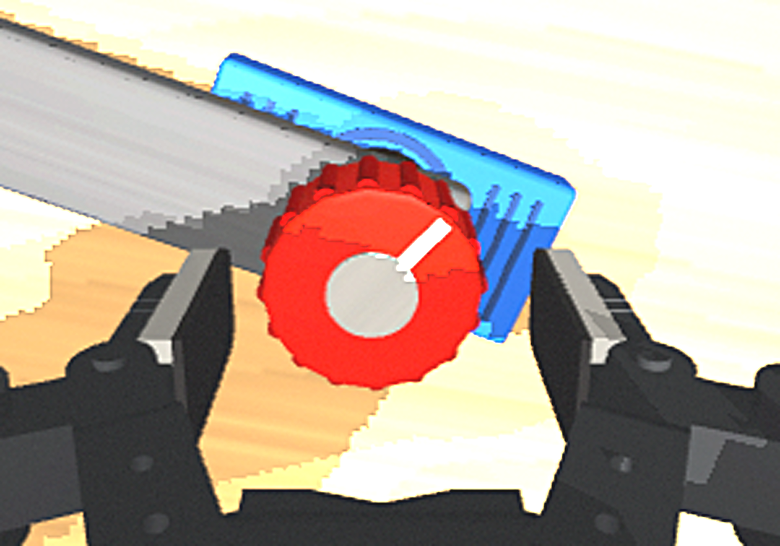

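servo_tool(
  targets=[
    [[0,0,0],[0.13,0.03,-0.045],58],
    [[0,0,0],[0.1,0,0],56],
    [[0,0,0],[0,0,0],54],
    [[0,0,0],[0,0,0],54],
  ],
  newtons=20,
)

```text
time: 19.4
tool_pos: [0.5154, 0.0426, 0.0262]
eef_rot: [1.068, 1.292, -1.062]
wrist_force: [0.3, -0.1, -0.5]
grip_width: 0.633
```

Run:
```python
from h import *
W=capture("wrist");W=capture("wrist");kgoal(.0245)
i=W["image"][140:350,170:470];cv2.imwrite("pics/z20.png",cv2.convertScaleAbs(cv2.resize(i,None,fx=2.6,fy=2.6,interpolation=cv2.INTER_CUBIC),alpha=1.8,beta=20))
```

```text
t 19.5 p [0.5154 0.0426 0.0262] zyaw -78.9 x [ 0.004  0.001 -1.   ] F [ 0.44 -0.39  0.64] M [0.044 0.022 0.028] g 0.631 j6 74.0
to go [ 0.034 -0.033  0.011] turn [-0.004 -0.039]
```

View pics/z20.png

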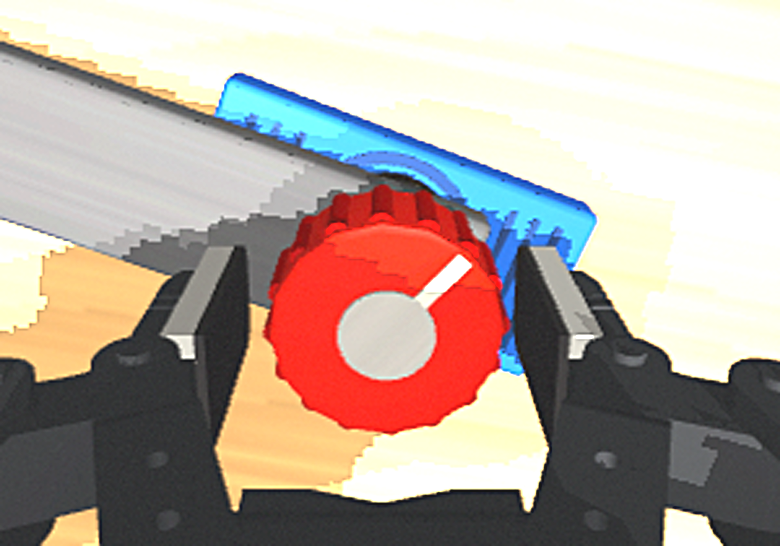

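servo_tool(
  targets=[
    [[0,0,-0.04],[0.03,-0.03,0.011],54],
    [[0,0,0],[0,0,0],50],
    [[0,0,0],[0,0,0],47],
  ],
  newtons=20,
)

```text
time: 19.8
tool_pos: [0.5141, 0.0418, 0.0249]
eef_rot: [1.066, 1.295, -1.065]
wrist_force: [-0.2, -0.4, 0.1]
grip_width: 0.552
```

Run:
```python
from h import *
W=capture("wrist");kgoal(.0245)
i=W["image"][140:350,170:470];cv2.imwrite("pics/z21.png",cv2.convertScaleAbs(cv2.resize(i,None,fx=2.6,fy=2.6,interpolation=cv2.INTER_CUBIC),alpha=1.8,beta=20))
```

```text
t 19.85 p [0.514  0.0418 0.0248] zyaw -78.9 x [-0.  0. -1.] F [0.49 0.56 0.48] M [-0.007 -0.003 -0.009] g 0.548 j6 74.1
to go [ 0.006 -0.002 -0.001] turn [-0.005  0.002]
```

View pics/z21.png

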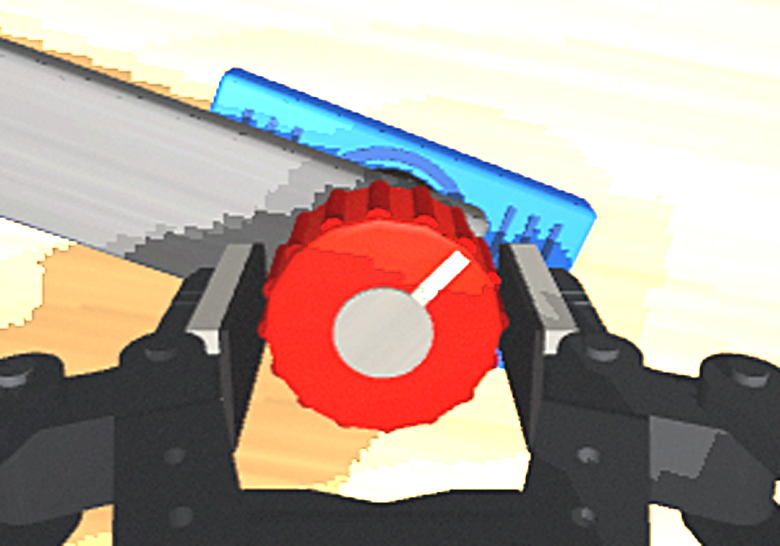

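Well centred, with the knob in the middle between the pads. Next I close gently.

servo_tool(
  targets=[
    [[0,0,0],[0,0,0],42],
    [[0,0,0],[0,0,0],38],
    [[0,0,0],[0,0,0],38],
    [[0,0,0],[0,0,0],38],
  ],
  newtons=20,
)

```text
time: 20.25
tool_pos: [0.5141, 0.0415, 0.0251]
eef_rot: [1.065, 1.295, -1.066]
wrist_force: [0.2, 0.4, 0.4]
grip_width: 0.51
```

```bash
cat >> h.py <<'E'
def avg(n=6):
    f=[];m=[]
    for i in range(n):
        o=get_obs();f.append(o["wrist_force"]);m.append(o["moment"]);capture("top")
    print("F",np.round(np.mean(f,0),2),"M",np.round(np.mean(m,0),3),"sd Mz",round(np.std([a[2] for a in m]),3))
E
python3 - <<'E'
from h import *
kgoal(.0245);avg(6);W=capture("wrist")
i=W["image"][140:350,170:470];cv2.imwrite("pics/z22.png",cv2.convertScaleAbs(cv2.resize(i,None,fx=2.6,fy=2.6,interpolation=cv2.INTER_CUBIC),alpha=1.8,beta=20))
E
```

```text
t 20.25 p [0.5141 0.0415 0.0251] zyaw -78.9 x [-0.  0. -1.] F [0.23 0.36 0.36] M [-0.17   0.038  0.013] g 0.51 j6 74.1
to go [ 0.011 -0.002 -0.007] turn [-0.001  0.001]
F [ 0.24 -0.6   0.08] M [-0.154  0.014  0.037] sd Mz 0.041
```

View pics/z22.png

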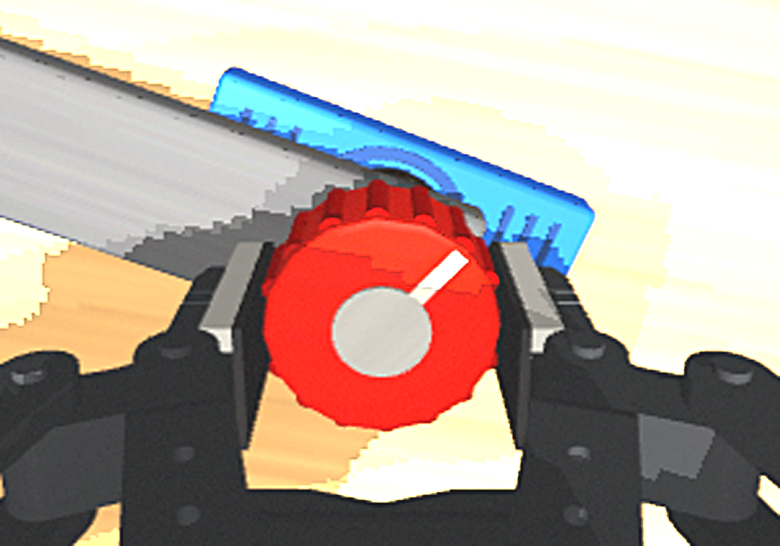

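Gripped at 43.5 mm with no side force. Now I turn it in small batches.

servo_tool(
  targets=[
    [[0.7,0,0],[0.001,0,0],38],
    [[0.7,0,0],[0.001,0,0],38],
    [[0.7,0,0],[0.001,0,0],38],
    [[0,0,0],[0,0,0],38],
  ],
  newtons=20,
)

```text
time: 21.0
tool_pos: [0.5141, 0.0415, 0.0249]
eef_rot: [1.234, 1.193, -1.234]
wrist_force: [0.9, -0.4, -0.3]
grip_width: 0.507
```

Run:
```python
from h import *
kgoal(.0247);avg(4);W=capture("wrist");print(knob(W,.058)[1:])
cv2.imwrite("pics/w23.png",W["image"])
```

```text
t 21.0 p [0.5141 0.0415 0.0249] zyaw -91.9 x [-0.  0. -1.] F [ 0.87 -0.42 -0.3 ] M [-0.144  0.011 -0.019] g 0.507 j6 61.0
to go [ 0.005 -0.004 -0.006] turn [-0.     0.001]
F [ 0.07 -0.48  0.22] M [-0.147  0.016 -0.034] sd Mz 0.026Traceback (most recent call last):
  File "<stdin>", line 2, in <module>
  File "h.py", line 53, in knob
    k=1+np.argmax(s[1:,4]);c=ce[k];p=onz(W,c,z)
        ~~~~~~~~~^^^^^^^^^
    return _wrapfunc(a, 'argmax', axis=axis, out=out, **kwds)
    return bound(*args, **kwds)
ValueError: attempt to get argmax of an empty sequence
```

servo_tool(
  targets=[
    [[1,0,0],[0.001,0,0],38],
    [[1,0,0],[0.001,0,0],38],
    [[1,0,0],[0.001,0,0],38],
    [[1,0,0],[0.001,0,0],38],
    [[1,0,0],[0.001,0,0],38],
    [[0,0,0],[0,0,0],38],
  ],
  newtons=20,
)

```text
time: 21.85
tool_pos: [0.5141, 0.0416, 0.0246]
eef_rot: [1.615, 0.884, -1.615]
wrist_force: [0.5, -0.4, -0.4]
grip_width: 0.507
```

Run:
```python
from h import *
kgoal(.024);avg(6);W=capture("wrist")
i=W["image"][140:350,170:470];cv2.imwrite("pics/z23.png",cv2.convertScaleAbs(cv2.resize(i,None,fx=2.6,fy=2.6,interpolation=cv2.INTER_CUBIC),alpha=1.8,beta=20))
```

```text
t 21.85 p [0.5141 0.0416 0.0246] zyaw -122.6 x [ 0.  0. -1.] F [ 0.53 -0.44 -0.37] M [-0.159 -0.014 -0.056] g 0.507 j6 30.3
to go [ 0.012 -0.006 -0.001] turn [-0.001  0.001]
F [ 0.3  -0.16  0.12] M [-0.126 -0.011 -0.018] sd Mz 0.039
```

View pics/z23.png

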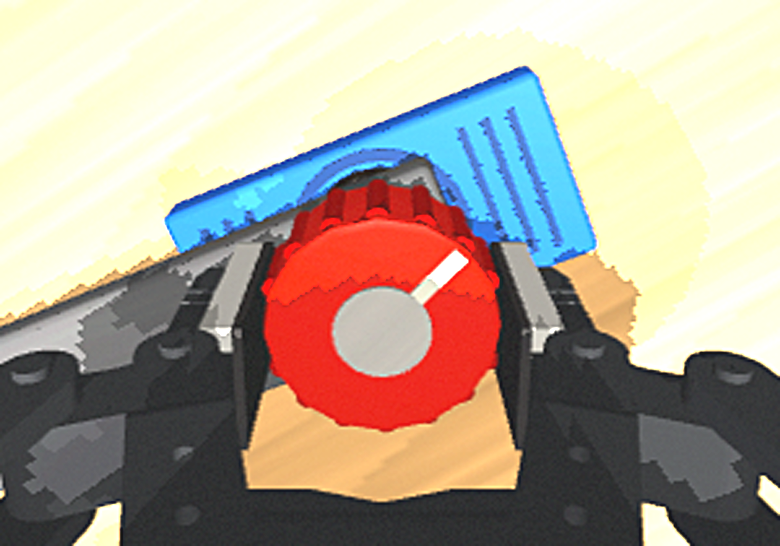

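The mark stays in place relative to the fingers, so the knob is turning with no slip. 44° done.

servo_tool(
  targets=[
    [[1,0,0],[0.002,0,0],38],
    [[1,0,0],[0.002,0,0],38],
    [[1,0,0],[0.002,0,0],38],
    [[1,0,0],[0.002,0,0],38],
    [[1,0,0],[0.002,0,0],38],
    [[1,0,0],[0.002,0,0],38],
    [[1,0,0],[0.002,0,0],38],
    [[1,0,0],[0.002,0,0],38],
    [[1,0,0],[0.002,0,0],38],
    [[1,0,0],[0,0,0],38],
  ],
  newtons=20,
)

```text
time: 23.2
tool_pos: [0.5143, 0.0417, 0.0239]
eef_rot: [-2.183, 0.083, 2.182]
wrist_force: [0.8, -1.2, -1.0]
grip_width: 0.509
```

Run:
```python
from h import *
kgoal(.0235);avg(8)
```

```text
t 23.2 p [0.5143 0.0417 0.0239] zyaw 175.6 x [ 0. -0. -1.] F [ 0.83 -1.21 -0.96] M [-0.163 -0.179 -0.019] g 0.509 j6 -31.4
to go [ 0.009 -0.002  0.008] turn [-0.004 -0.001]
F [ 0.48 -0.8  -0.62] M [-0.172 -0.158 -0.016] sd Mz 0.025
```

servo_tool(
  targets=[
    [[0.8,0,0],[0.004,0,0],38],
    [[0.8,0,0],[0.002,0,0],38],
    [[0.8,0,0],[0.002,0,0],38],
  ],
  newtons=20,
)

```text
time: 23.9
tool_pos: [0.5143, 0.0417, 0.0238]
eef_rot: [-2.045, 0.337, 2.044]
wrist_force: [1.2, 0.1, 0.1]
grip_width: 0.504
```

Run:
```python
from h import *
kgoal(.0232);avg(8)
```

```text
t 23.9 p [0.5143 0.0417 0.0238] zyaw 161.3 x [ 0. -0. -1.] F [1.17 0.1  0.11] M [-0.155 -0.09   0.052] g 0.504 j6 -45.8
to go [0.011 0.    0.008] turn [-0.005 -0.   ]
F [ 0.29 -0.24  0.03] M [-0.163 -0.059  0.012] sd Mz 0.033
```

servo_tool(
  targets=[
    [[0.8,0,0],[0.004,0,0],38],
    [[0.8,0,0],[0.002,0,0.005],38],
  ],
  newtons=20,
)

```text
time: 24.5
tool_pos: [0.5143, 0.0417, 0.0237]
eef_rot: [-1.947, 0.49, 1.945]
wrist_force: [2.1, -1.1, -1.4]
grip_width: 0.509
```

Run:
```python
from h import *
kgoal(.0232);avg(8)
```

```text
t 24.5 p [0.5143 0.0417 0.0237] zyaw 151.7 x [ 0.001 -0.    -1.   ] F [ 2.15 -1.08 -1.43] M [-0.522 -0.637  0.109] g 0.509 j6 -55.3
to go [0.01  0.001 0.008] turn [-0.01   0.001]
F [ 1.98 -1.23 -0.99] M [-0.456 -0.603 -0.016] sd Mz 0.063
```

servo_tool(
  targets=[
    [[0.8,0,0],[0.004,0,0],38],
    [[0.8,0,0],[0.002,0,0],38],
  ],
  newtons=20,
)

```text
time: 25.1
tool_pos: [0.5143, 0.0417, 0.0236]
eef_rot: [-1.843, 0.631, 1.84]
wrist_force: [1.7, -1.2, -0.1]
grip_width: 0.504
```

Run:
```python
from h import *
kgoal(.0232);avg(8)
```

```text
t 25.1 p [0.5143 0.0417 0.0236] zyaw 142.2 x [ 0.001 -0.    -1.   ] F [ 1.68 -1.2  -0.06] M [-0.449 -0.454  0.065] g 0.504 j6 -64.9
to go [0.007 0.003 0.009] turn [-0.011  0.002]
F [ 1.31 -1.21 -0.13] M [-0.417 -0.398  0.   ] sd Mz 0.052
```

Add to h.py:
```python
def ser(n=5):
    m=[]
    for i in range(n):
        o=get_obs();m.append(o["moment"][2])
        if i<n-1:capture("top")
    Rm=R.from_rotvec(o["eef_rot"]).as_matrix()
    p=o["tool_pos"];print("t",round(o["time"],2),"zyaw",round(np.degrees(np.arctan2(Rm[1,2],Rm[0,2])),1),"p",np.round(p,4),"F",np.round(o["wrist_force"],1),"Mz",np.round(m,3),"mean",round(np.mean(m),3))
```

```text
(no output)
```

servo_tool(
  targets=[
    [[0.7,0,0],[0.004,0,0.003],38],
  ],
  newtons=20,
)

```text
time: 25.6
tool_pos: [0.5143, 0.0417, 0.0235]
eef_rot: [-1.798, 0.686, 1.795]
wrist_force: [1.2, -1.8, 0.7]
grip_width: 0.508
```

```bash
python3 -c "
from h import *
ser()"
```

```text
t 25.8 zyaw 138.3 p [0.5143 0.0417 0.0235] F [ 1.6 -1.4  0.4] Mz [-0.011 -0.084  0.005 -0.007 -0.047] mean -0.029
```

servo_tool(
  targets=[
    [[0.7,0,0],[0.003,0,0],38],
  ],
  newtons=20,
)

```text
time: 25.9
tool_pos: [0.5144, 0.0416, 0.0234]
eef_rot: [-1.752, 0.74, 1.749]
wrist_force: [1.7, -1.7, 0.7]
grip_width: 0.512
```

```bash
python3 -c "
from h import *
ser()"
```

```text
t 26.1 zyaw 134.3 p [0.5143 0.0416 0.0234] F [ 1.1 -1.3  1.8] Mz [ 0.064 -0.06  -0.056 -0.039 -0.016] mean -0.021
```

```bash
cat >> h.py <<'E'
def jt(n=4):
    q=[];m=[]
    for i in range(n):
        o=get_obs();q.append(o["joint_torque"][5]);m.append(o["moment"][2])
        if i<n-1:capture("top")
    Rm=R.from_rotvec(o["eef_rot"]).as_matrix()
    print("t",round(o["time"],2),"zyaw",round(np.degrees(np.arctan2(Rm[1,2],Rm[0,2])),1),"p",np.round(o["tool_pos"],4),"F",np.round(o["wrist_force"],1),"tau6",np.round(q,4),"Mz",np.round(np.mean(m),3))
E
python3 -c "
from h import *
jt(2)"
```

```text
t 26.15 zyaw 134.2 p [0.5144 0.0417 0.0234] F [ 1.8 -1.   1.3] tau6 [-0.029   0.0036] Mz 0.004
```

servo_tool(
  targets=[
    [[0.7,0,0],[0.003,0,0],38],
  ],
  newtons=20,
)

```text
time: 26.25
tool_pos: [0.5143, 0.0416, 0.0233]
eef_rot: [-1.705, 0.792, 1.702]
wrist_force: [0.1, -0.8, 0.9]
grip_width: 0.508
```

```bash
python3 -c "
from h import *
jt()"
```

```text
t 26.4 zyaw 130.2 p [0.5144 0.0416 0.0233] F [ 0.1 -2.   1.8] tau6 [ 1.5449  0.4839 -0.6198 -0.2253] Mz -0.018
```

servo_tool(
  targets=[
    [[0.7,0,0],[0.001,0,0],38],
  ],
  newtons=20,
)

```text
time: 26.5
tool_pos: [0.5144, 0.0416, 0.0233]
eef_rot: [-1.658, 0.842, 1.655]
wrist_force: [0.0, -2.2, 0.7]
grip_width: 0.503
```

```bash
python3 -c "
from h import *
jt()"
```

```text
t 26.65 zyaw 126.1 p [0.5144 0.0416 0.0233] F [ 1.3 -1.6  2.1] tau6 [ 1.5219  0.4662 -0.6176 -0.2184] Mz -0.034
```

servo_tool(
  targets=[
    [[0.7,0,0],[0.001,0,0],38],
  ],
  newtons=20,
)

```text
time: 26.75
tool_pos: [0.5144, 0.0416, 0.0233]
eef_rot: [-1.61, 0.89, 1.607]
wrist_force: [0.3, -1.4, 0.6]
grip_width: 0.505
```

```bash
python3 -c "
from h import *
jt()"
```

```text
t 26.9 zyaw 122.1 p [0.5144 0.0416 0.0233] F [ 0.2 -1.   1.2] tau6 [ 1.5131  0.4572 -0.6107 -0.2127] Mz -0.024
```

servo_tool(
  targets=[
    [[0.7,0,0],[0.001,0,0],38],
  ],
  newtons=20,
)

```text
time: 27.0
tool_pos: [0.5144, 0.0416, 0.0232]
eef_rot: [-1.562, 0.936, 1.559]
wrist_force: [0.8, -2.2, 0.4]
grip_width: 0.504
```

```bash
python3 -c "
from h import *
jt()"
```

```text
t 27.15 zyaw 118.1 p [0.5144 0.0416 0.0233] F [ 1.3 -1.6  1.3] tau6 [ 1.5092  0.453  -0.6075 -0.2101] Mz -0.024
```

servo_tool(
  targets=[
    [[0.7,0,0],[0.001,0,0],38],
  ],
  newtons=20,
)

```text
time: 27.25
tool_pos: [0.5144, 0.0416, 0.0232]
eef_rot: [-1.513, 0.98, 1.51]
wrist_force: [1.0, -0.9, 0.9]
grip_width: 0.509
```

```bash
python3 -c "
from h import *
jt()"
```

```text
t 27.4 zyaw 114.1 p [0.5144 0.0416 0.0232] F [ 0.9 -1.6  1. ] tau6 [ 1.5075  0.451  -0.6062 -0.209 ] Mz -0.037
```

servo_tool(
  targets=[
    [[0.7,0,0],[0.001,0,0],38],
  ],
  newtons=20,
)

```text
time: 27.5
tool_pos: [0.5144, 0.0416, 0.0232]
eef_rot: [-1.464, 1.022, 1.461]
wrist_force: [0.8, -2.1, 0.7]
grip_width: 0.509
```

```bash
python3 -c "
from h import *
jt()"
```

```text
t 27.65 zyaw 110.1 p [0.5144 0.0416 0.0232] F [-0.5 -1.4  1.6] tau6 [ 1.5067  0.4501 -0.6056 -0.2085] Mz -0.039
```

servo_tool(
  targets=[
    [[0.7,0,0],[0.001,0,0],38],
  ],
  newtons=20,
)

```text
time: 27.75
tool_pos: [0.5144, 0.0416, 0.0231]
eef_rot: [-1.414, 1.063, 1.411]
wrist_force: [1.3, -2.3, 0.5]
grip_width: 0.506
```

```bash
python3 -c "
from h import *
jt()"
```

```text
t 27.9 zyaw 106.1 p [0.5144 0.0416 0.0231] F [ 1.3 -1.7  1.6] tau6 [ 1.5062  0.4498 -0.6054 -0.2082] Mz 0.007
```

servo_tool(
  targets=[
    [[0.7,0,0],[0.001,0,0],38],
  ],
  newtons=20,
)

```text
time: 28.0
tool_pos: [0.5144, 0.0415, 0.0231]
eef_rot: [-1.364, 1.102, 1.361]
wrist_force: [1.5, -2.0, 0.8]
grip_width: 0.505
```

```bash
python3 -c "
from h import *
jt()"
```

```text
t 28.15 zyaw 102.1 p [0.5144 0.0416 0.0231] F [ 0.6 -2.   0.5] tau6 [ 1.506   0.4497 -0.6051 -0.2082] Mz -0.021
```

servo_tool(
  targets=[
    [[0.7,0,0],[0.001,0,0],38],
  ],
  newtons=20,
)

```text
time: 28.25
tool_pos: [0.5144, 0.0416, 0.023]
eef_rot: [-1.313, 1.139, 1.311]
wrist_force: [0.6, -1.9, 2.0]
grip_width: 0.506
```

```bash
python3 -c "
from h import *
jt(); W=capture('wrist')
i=W['image'][140:350,170:470];cv2.imwrite('pics/z30.png',cv2.convertScaleAbs(cv2.resize(i,None,fx=2.6,fy=2.6,interpolation=cv2.INTER_CUBIC),alpha=1.8,beta=20))"
```

```text
t 28.4 zyaw 98.1 p [0.5144 0.0415 0.023 ] F [ 1.7 -0.8  0.8] tau6 [ 1.506   0.4497 -0.6051 -0.2081] Mz -0.014
```

View pics/z30.png

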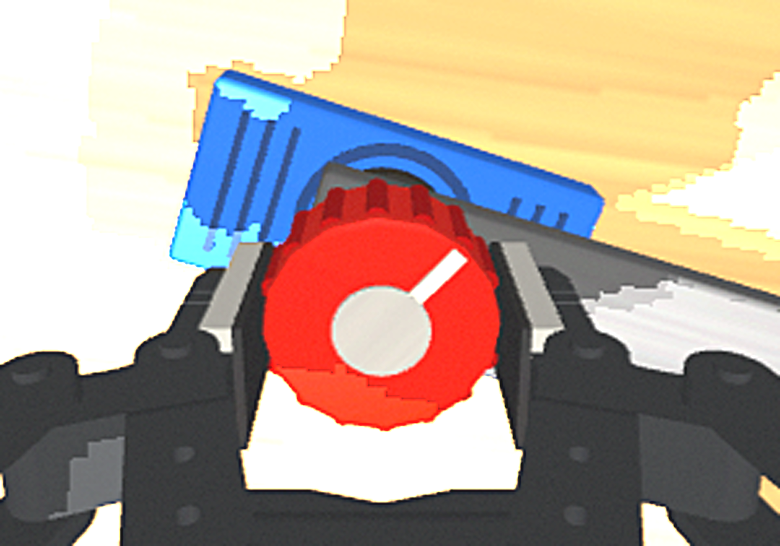

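servo_tool(
  targets=[
    [[0.7,0,0],[0.001,0,0],38],
  ],
  newtons=20,
)

```text
time: 28.55
tool_pos: [0.5144, 0.0415, 0.023]
eef_rot: [-1.262, 1.175, 1.259]
wrist_force: [1.1, -1.6, 0.7]
grip_width: 0.499
```

```bash
python3 -c "
from h import *
jt()"
```

```text
t 28.7 zyaw 94.1 p [0.5144 0.0416 0.023 ] F [ 1.5 -1.3  0.9] tau6 [ 1.5222  0.4625 -0.6069 -0.2134] Mz -0.026
```

servo_tool(
  targets=[
    [[0.7,0,0],[0.001,0,0],38],
  ],
  newtons=20,
)

```text
time: 28.8
tool_pos: [0.5144, 0.0415, 0.023]
eef_rot: [-1.21, 1.209, 1.208]
wrist_force: [1.6, -1.8, 0.8]
grip_width: 0.5
```

```bash
python3 -c "
from h import *
jt()"
```

```text
t 28.95 zyaw 90.0 p [0.5144 0.0415 0.0229] F [ 2.1 -2.4  2.3] tau6 [ 1.5128  0.4565 -0.6101 -0.2123] Mz -0.013
```

servo_tool(
  targets=[
    [[0.7,0,0],[0.001,0,0],38],
  ],
  newtons=20,
)

```text
time: 29.05
tool_pos: [0.5144, 0.0415, 0.0229]
eef_rot: [-1.159, 1.241, 1.156]
wrist_force: [0.9, -1.5, 2.0]
grip_width: 0.505
```

```bash
python3 -c "
from h import *
jt()"
```

```text
t 29.2 zyaw 86.0 p [0.5144 0.0415 0.0229] F [ 1.3 -1.9  0.3] tau6 [ 1.509   0.4526 -0.6074 -0.2099] Mz -0.037
```

servo_tool(
  targets=[
    [[0.7,0,0],[0.001,0,0],38],
  ],
  newtons=20,
)

```text
time: 29.3
tool_pos: [0.5144, 0.0415, 0.0228]
eef_rot: [-1.107, 1.271, 1.104]
wrist_force: [0.9, -2.5, 1.8]
grip_width: 0.509
```

```bash
python3 -c "
from h import *
jt()"
```

```text
t 29.45 zyaw 82.0 p [0.5144 0.0415 0.0229] F [ 0.2 -2.2  0.9] tau6 [ 1.5074  0.4508 -0.606  -0.2088] Mz -0.029
```

servo_tool(
  targets=[
    [[0.7,0,0],[0.001,0,0],38],
  ],
  newtons=20,
)

```text
time: 29.55
tool_pos: [0.5144, 0.0415, 0.0228]
eef_rot: [-1.055, 1.3, 1.052]
wrist_force: [0.4, -2.3, 1.8]
grip_width: 0.506
```

```bash
python3 -c "
from h import *
jt()"
```

```text
t 29.7 zyaw 78.0 p [0.5144 0.0415 0.0228] F [ 1.2 -1.7  1.3] tau6 [ 1.4847  0.4411 -0.5804 -0.1863] Mz -0.041
```

A clear change in joint 6's torque pattern at 203°. One more pulse should tell whether that is contact.

servo_tool(
  targets=[
    [[0.7,0,0],[0.001,0,0],38],
  ],
  newtons=20,
)

```text
time: 29.8
tool_pos: [0.5144, 0.0414, 0.0228]
eef_rot: [-1.002, 1.328, 0.999]
wrist_force: [1.4, -2.2, 1.6]
grip_width: 0.509
```

```bash
python3 -c "
from h import *
jt()"
```

```text
t 29.95 zyaw 74.0 p [0.5144 0.0415 0.0228] F [ 1.1 -1.9  1.6] tau6 [ 1.452   0.4145 -0.5443 -0.1535] Mz -0.061
```

The torque deviation grows in line with foot load, about 0.055 N m, so about 3.4 N. One more pulse.

servo_tool(
  targets=[
    [[0.7,0,0],[0,0,0],38],
  ],
  newtons=20,
)

```text
time: 30.05
tool_pos: [0.5144, 0.0415, 0.0228]
eef_rot: [-0.949, 1.354, 0.947]
wrist_force: [0.6, -1.4, 1.6]
grip_width: 0.508
```

```bash
python3 -c "
from h import *
jt();avg(6);kgoal(.0228)"
```

```text
t 30.2 zyaw 70.0 p [0.5144 0.0415 0.0228] F [ 1.7 -0.9  0.7] tau6 [ 1.4191  0.3831 -0.5125 -0.122 ] Mz -0.038
F [ 0.86 -2.18  1.31] M [-0.672 -0.249 -0.041] sd Mz 0.056
t 30.5 p [0.5144 0.0415 0.0228] zyaw 69.9 x [ 0.001 -0.001 -1.   ] F [ 0.61 -2.41  1.12] M [-0.692 -0.268  0.028] g 0.508 j6 -137.2
to go [0.001 0.011 0.003] turn [-0.002  0.015]
```

About 5.4 N by the same measure (0.087 N m). I release and back straight up.

servo_tool(
  targets=[
    [[0,0,0],[0,0,0],50],
    [[0,0,0],[0,0,0],62],
    [[0,0,0],[0,0,0],66],
    [[0,0,0],[0,0,0],66],
    [[0,0,0],[-0.2,0,0],70],
    [[0,0,0],[-0.5,0,0],70],
    [[0,0,0],[-0.7,0,0],80],
    [[0,0,0],[-0.5,0,0],80],
    [[0,0,0],[0,0,0],80],
    [[0,0,0],[0,0,0],80],
  ],
)

```text
time: 31.5
tool_pos: [0.513, 0.0423, 0.1227]
eef_rot: [-0.947, 1.355, 0.95]
wrist_force: [-0.2, 0.9, -1.5]
grip_width: 0.937
```

Run:
```python
from h import *
W=capture("wrist");W=capture("wrist");st();print(knob(W,.0565)[1:])
i=W["image"][80:330,150:490];cv2.imwrite("pics/z40.png",cv2.convertScaleAbs(cv2.resize(i,None,fx=2.3,fy=2.3,interpolation=cv2.INTER_CUBIC),alpha=1.6,beta=20))
S=capture("scene");T=capture("top");cv2.imwrite("pics/s40.png",S["image"]);cv2.imwrite("pics/t40.png",T["image"])
T0=cv2.imread("pics/top0.png");S0=cv2.imread("pics/scene0.png")
for a,b in((T0,T["image"]),(S0,S["image"])):
    pass
```

```text
t 31.6 p [0.5129 0.042  0.1221] zyaw 70.0 x [-0.002  0.    -1.   ] F [-0.2  -0.35 -0.29] M [-0.028 -0.014  0.026] g 0.934 j6 -137.1
(array([0.51328285, 0.04195413, 0.0565    ]), np.float64(116.96184399676868), 35)
```

View pics/z40.png

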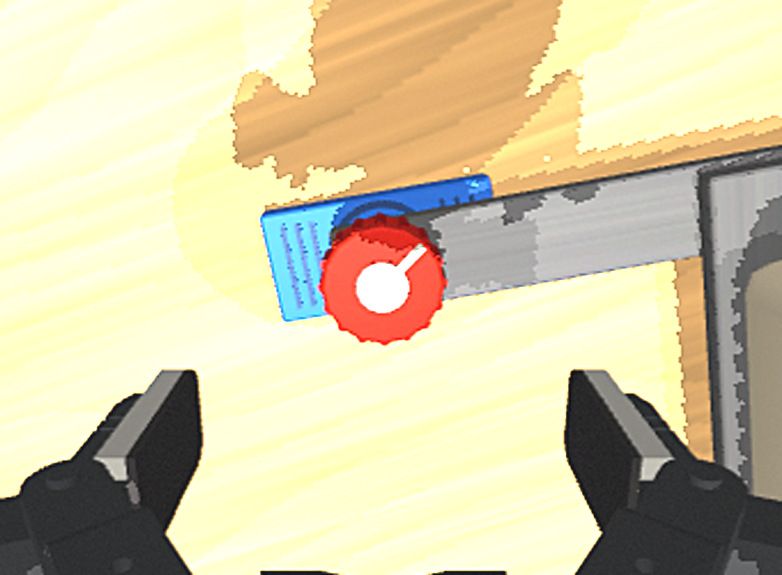

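View pics/s40.png

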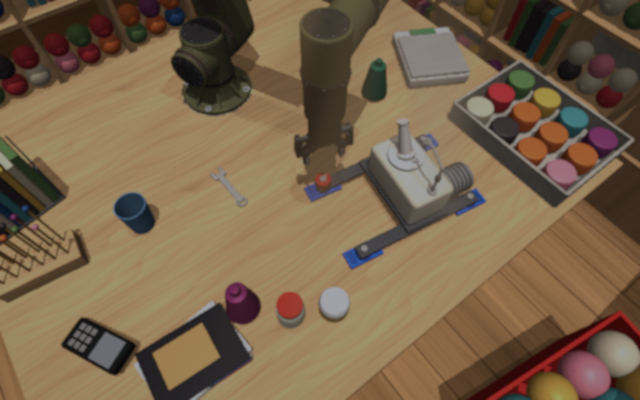

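Run:
```python
from h import *
W=capture("wrist");o,M=st();print(knob(W,.0565)[1])
a_=np.radians(-99.7);yv=np.array([np.cos(a_),np.sin(a_)]);nv=np.array([-yv[1],yv[0]])
for a,c,s,m in blobs(W,"blue",300):
    if np.linalg.norm(onz(W,c,.012)[:2]-F)<.08:
        cc=max(cv2.findContours(m,cv2.RETR_EXTERNAL,cv2.CHAIN_APPROX_NONE)[0],key=len)
        w=np.array([onz(W,q[0],.012)[:2]-[.5134,.0418] for q in cc])
        print("along out/in",(w@yv).max(),(w@yv).min(),"lat",(w@nv).min(),(w@nv).max())
close_job()
```

```text
t 31.75 p [0.5123 0.0419 0.1209] zyaw 70.0 x [-0.004 -0.    -1.   ] F [-0.34 -0.07 -0.1 ] M [ 0.039 -0.036 -0.011] g 0.938 j6 -137.1
[0.51324753 0.0419643  0.0565    ]
along out/in 0.04651907844856234 -0.04792369913122854 lat -0.026477848474162895 0.02163507681047271
the job is handed in; nothing more can be done
```

I slid the blue pad flat along the table under the screw foot, turned the knob about 211° clockwise to bring the foot onto it, then released, backed the arm clear and handed the job in at 31.8 s. The job reports no verdict.

**Last checks**
- **Pad:** its edges lie 46.5 mm outward and 47.9 mm inward of the foot's axis, and 26.5 mm and 21.6 mm to the sides. That puts it about 2.5 mm off centre, within the 10 mm allowed.
- **Knob:** the white mark moved about 210°, matching the wrist's 211°, so the knob did not slip in the fingers.
- **Winder and other things:** the knob's axis was within about 1 mm of where it started. The last scene picture showed nothing else out of place by eye.

**Foot load:** this is an estimate. Joint 6's torque shifted by 0.087 N m after contact at about 200°, which works out to about 5 N. It may be about 1 N less now that the gripper no longer presses on the knob. I did not measure it again after releasing.

**Disagreements**
- **Fingertips:** they sat about 30 mm farther back than the tool data said. I found the right height by lowering in steps, with pictures and force readings.
- **Wrist moment:** its noise, about 0.04 N m, was too large to show the contact, so I relied on the joint torque.

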